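# Arm the bias supply at its guarded toggle

### The arm

A 6-joint arm with a two-finger parallel gripper is mounted at the origin on a cart in front of the work surface, level with it; the furniture and walls round the work are solid. World frame = base frame: x ahead of the robot, y to its left, z up, the work surface at z = 0. Lengths are in m, angles in rad, forces in N, time in s.
With the tool pointing down it reaches from about 0.225 to 0.875 m from the base axis. Payload 3.4 kg.
Tool frame: the origin (TCP) lies at the very end of the fingers, on their centre line; the grasp point (between the pads) lies 19 mm behind it (manip.pinch_z is the distance from the TCP to the grasp point, in m); z points along the fingers, y is the line along which they close (so a half turn about z gives the same grasp; the last joint's range is limited). The gripper opens to 85 mm and grips with 20 to 120 N. Pads are 22 mm wide; open, the fingers measure 114 mm over their backs; the gripper's body (76 mm by 85 mm) begins 54 mm behind the grasp point. The pads swing forward as they close: fully open they stand 13 mm farther back than shut.
Start: joints at [1.053, 0.276, 1.505, -0, 1.361, -0.121], TCP at [0.222, 0.53, 0.231] pointing down, gripper open.
Joint ranges: [-2.89, 2.89], [-0.75, 2.08], [0.22, 2.7], [-1.18, 4.32], [0.11, 2.71], [-2.7, 2.7]. Speed limits (rad/s): [2.57, 2.57, 3.14, 3.14, 3.14, 3.14].

### API

Orientations are given as a unit quaternion [w, x, y, z].
In Python, from rig import manip gives the robot as it stands. The module is installed in compiled form; this text tells all that it offers.
- The arm moves only by the shell command python3 -m jog 'ROWS' [FORCE]. ROWS is JSON, a list of rows, each an object of numbers: "dx", "dy", "dz": the shift along the tool's x, y, z each as a share of 25 cm, from -1 to 1; "ax", "ay", "az": the turn, a rotation vector about the tool's x, y, z each as a share of 90 degrees, from -1 to 1; "grip": the opening, from -1 (shut) to 1 (fully open), so that 0 is half open. A call has 1 to 5 rows; each row is the pose to reach, as a shift and turn from the pose commanded when the call began, along the tool's axes at that moment; what a row does not reach only later rows make up. A row lasts 1/12 s, in which the tool goes at most 41.7 mm and 7.16 degrees, less where a joint would pass 70% of its speed; a pose out of reach is approached as far as the arm can. A call with a number of a shift or a turn outside -1 to 1 is refused whole. A call with a gripper value outside its range is refused whole. The fingers move at their own pace and stop on an object; FORCE is the grip in N (left out, the last holds). Time passes only in rows, so rows that repeat a pose let the fingers close. It gives the time, the measured TCP pose, the force, the opening and the grip force at its end, in the units of the state.
- manip.get_state(): the state, without advancing time (a new reading comes with each control period).
- manip.get_image(name): name is "side" or "top"; returns a dict with "img" (384x512x3 uint8, red, green, blue), "mtx" (3x3 intrinsics, pixels), "k1" (the pictures are not rectified: a ray, as slopes to the right and down, at radius r is drawn at 1 + k1 r^2 times it, then the intrinsics apply), "world_to_cam" (4x4, takes a point from world to camera coordinates). Camera axes: x right, y down, z forward; pixel columns grow to the right and rows downward; lengths in m; the calibration is good to about 2 mm. A picture is of the moment at which its call begins. There is no depth.
- manip.sign_off(): hands the job in; it is judged then, once.
The state is a dict: "clock": time; "qpos": joint angles; "qd": joint speeds; "effort": joint torques, N m; "position": TCP position; "ee_rot": TCP orientation; "contact_force": force on the tool from outside, world axes, zero at the start; "moment": the same for the moment, N m; "width": finger opening in m; "gripper_force": force on a finger pad.
Only numpy, scipy, OpenCV 4.12 (cv2) and the standard library are available. Lean on these libraries where they do the work, as an engineer would, in place of code of your own. Each camera call takes 0.05 s, during which the arm holds its last target. There are 200 camera calls.

### The job

Arm the bias supply at the small switch box: lift the hinged guard from under its front lip with the back of a finger, flip the toggle beneath it all the way over towards the guard's hinge while the finger keeps the guard up, then draw the finger out so that the guard drops fully shut over the toggle. Only touch and push, grasp nothing; do not shift the switch box, and leave the sensor head, the tape roll and the coax tee lying beside it undisturbed.

Things in the scene. Friction and masses are not known exactly. Their poses are not given: they have to be found in the camera images.
- switch_box: Loose grey metal switch box on rubber feet, 3.2 kg, held by friction alone (slides or tips at about 12 N). Origin on the worktop; x points from its front (lip side, facing the robot) to its back (hinge side), y left, z up. Case x -30 to +100, y -65 to +65 mm, flat top panel at z = 85 mm. Two hinge ears at y = +-40 mm (6 mm thick, x 14 to 30) rise to z = 113 mm. Sockets stick out 16 mm at the back.
- guard_hinge (a point): Middle of the guard's hinge axis (along the box's y), fixed at box x = 22, y = 0, z = 105 mm. The guard is a bent black plastic hood, 64 mm wide, 3 mm thick: from the hinge it rises 18 mm, a flat roof runs 38 mm forward, a slanting front drops 20 mm over the next 14 mm, and a flat lip runs the last 20 mm forward. Side skirts 16 mm deep, 59 mm apart inside, hang under the roof.
- guard_lip (a point): Middle of the front edge of the guard's lip (rolled edge 5.4 mm thick); moves with the guard. Shut, it lies 72 mm in front of the hinge axis and 2 mm below it (box x = -50 mm, z = 103 mm): 20 mm in front of the case, with free air under it down to the worktop.
- guard (a joint): Guard angle, rad: 0 = shut, grows as the front lip swings up and back about the hinge; stop at 1.2. It weighs 45 g with a weak closing spring (about 0.4 N at the lip) and falls shut from every angle when let go. Lift it from under the lip, e.g. with shut fingers slanted 30 to 45 degrees that point down and towards the back of the box.
- toggle_tip (a point): Centre of the ball (11 mm across) at the end of the toggle, a steel bat 8.4 mm thick. The bat pivots on the top panel at box x = -2, y = 0, z = 85 mm about the box's y axis; the ball's centre is 24 mm from the pivot.
- toggle (a joint): Toggle angle, rad: 0 = off, leaning 0.42 rad to the front (ball at box x = -12 mm, z = 107 mm); 0.84 = on, leaning 0.42 rad to the back, towards the hinge. Starts within 0.12 of off. It has stops at both ends, takes about 2 N halfway up the bat to move, and stays where it is left.
- sensor_head: Bystander: loose black moulded sensor head, 91 x 42 x 39 mm high, origin at the middle of its underside, beside the box.
- tape_roll: Bystander: loose roll of black tape lying flat, 62 mm across, 19 mm high, origin at the middle of its underside, beside the box. Room, all fixed: an upright shelf post stands near world x 0.58, y 0.2 (swing round it on the robot side), a shelf hangs beyond x 0.68, an instrument about 70 mm high stands at x 0.40 to 0.55, y -0.13 to 0.
- coax_tee: Bystander: loose steel coax tee lying flat, 26 x 45 x 13 mm high, origin at the middle of its underside, beside the box.

How it is judged:
On the way, in this order (a step that is already met when the one before it is completed fails the run):
1. the guard is lifted (over 0.2 rad) with the toggle still off (value of joint guard above 0.2 rad and value of joint toggle below 0.3 rad), for 0.1 s.
2. the toggle is over (0.72 rad or more) while the guard is still up (over 0.2 rad) (value of joint guard above 0.2 rad and value of joint toggle above 0.72 rad), for 0.1 s.
At the end, for the whole second after the job is handed in: The toggle stands at its on stop (joint above 0.72 of 0.84 rad), the guard is shut (below 0.05 rad), the switch box has moved less than 15 mm and is at rest, and the sensor head, tape roll and coax tee have each moved less than 15 mm (value of joint toggle above 0.72 rad and value of joint guard below 0.05 rad and distance of each of switch_box, sensor_head, tape_roll, coax_tee from where it was at the start of the episode below 0.015 m and linear speed of switch_box below 0.02 m/s); the robot touches nothing.
It fails at once if the switch box is shifted, lifted or carried (15 mm or more) (distance of switch_box from where it was at the start of the episode above 0.015 m).
It fails at once if the switch box is tipped (over 0.1 rad) (angle between switch_box's own z axis and vertical above 0.1 rad).
It fails at once if a bystander is disturbed or picked up (moved 15 mm or more) (distance of any of sensor_head, tape_roll, coax_tee from where it was at the start of the episode above 0.015 m).
It also fails if it takes over 51 s, if anything falls off the work surface, if the arm or the gripper's body presses on something with over 40 N, if the wrist force passes 120 N, or if a joint passes its speed limit or range.

## Working session

There is one attempt and no reset: what is moved stays moved. The work goes in short steps, Python scripts to look and compute and a shell command to move; the robot and the scene stay as the last step left them, time stands still between calls to the robot, and variables do not carry over. Pictures are saved under pics/ and viewed, at most 10 in all, crops included, and the job is handed in when it is done.

```bash
mkdir -p pics; python3 - <<'E'
from rig import manip
import cv2
for n in("side","top"):
    d=manip.get_image(n); cv2.imwrite(f"pics/{n}0.png",cv2.resize(d["img"][:,:,::-1],(768,576)))
    print(n,d["mtx"].tolist(),d["k1"],d["world_to_cam"].round(4).tolist())
print(manip.get_state())
E
```

```text
side [[443.97295031165163, 0.0, 260.0270655887506], [0.0, 443.97295031165163, 198.9179873750182], [0.0, 0.0, 1.0]] -0.06968990119895185 [[-0.1344, -0.9909, 0.0112, -0.1205], [-0.7889, 0.1002, -0.6064, 0.5817], [0.5997, -0.0904, -0.7951, 0.5318], [0.0, 0.0, 0.0, 1.0]]
top [[463.86264889122515, 0.0, 258.7878737115804], [0.0, 463.86264889122515, 188.31256232961584], [0.0, 0.0, 1.0]] 0.011708774442496829 [[0.0094, -0.9999, 0.0089, -0.1955], [-0.9964, -0.0101, -0.0844, 0.6572], [0.0845, -0.0081, -0.9964, 0.898], [0.0, 0.0, 0.0, 1.0]]
{'clock': 0.1, 'qpos': array([ 1.05300269e+00,  2.76518361e-01,  1.50601139e+00,  1.32225977e-05,
        1.36069334e+00, -1.21015247e-01]), 'qd': array([ 0.00021443, -0.00135149, -0.00275146,  0.00090519, -0.00069232,
       -0.00121527]), 'effort': array([ 1.48504438e-03, -4.17700338e+01, -2.46404725e+01,  1.43836855e-04,
        5.84258727e-03,  1.12140765e-05]), 'position': array([0.22198203, 0.52991281, 0.23053191]), 'ee_rot': array([-2.62116844e-04,  1.97091669e-01,  9.80384725e-01, -7.71955274e-04]), 'contact_force': array([-0.11967217,  0.583239  ,  0.75153895]), 'moment': array([-0.01918775, -0.04526215,  0.00793369]), 'gripper_force': 0.0, 'width': 0.08535788001298744}
```

View pics/side0.png

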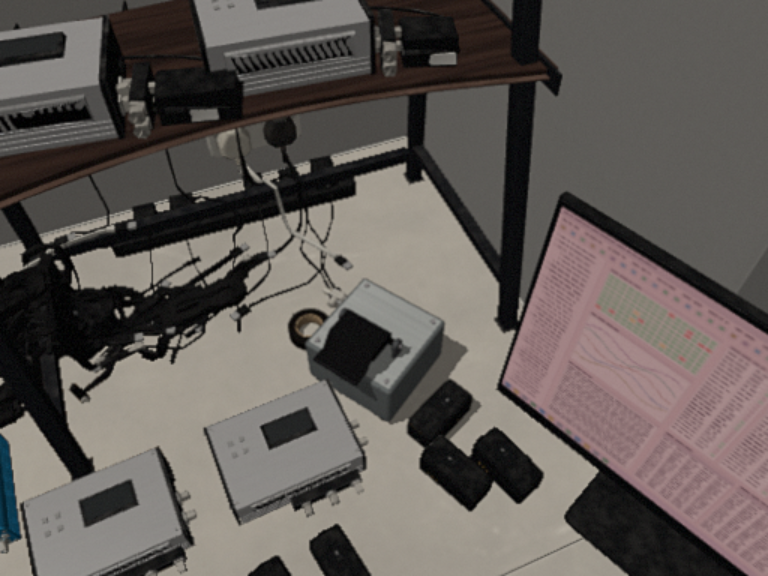

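View pics/top0.png

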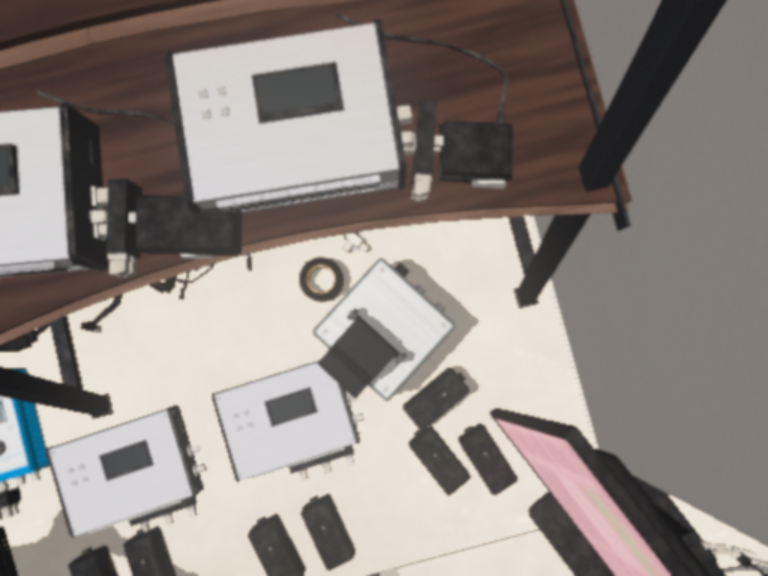

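The side view shows the box with its top around (375,340) of the 768x576 picture. In the top view its panel corners are about (315,331), (381,259), (453,325) and (387,399), the guard lip points down-left to about (345,380), and the tape roll is at (322,279). I'll cast these onto z=85 mm.

```bash
cat > h.py <<'E'
from rig import manip
import cv2, numpy as np
from scipy.spatial.transform import Rotation as R
def cam(n):
    d=manip.get_image(n); d["dist"]=np.array([d["k1"],0,0,0,0.]); return d
def ray(d,uv):
    s=cv2.undistortPoints(np.array([[uv]],float),d["mtx"],d["dist"]).ravel()
    T=d["world_to_cam"]; Rm=T[:3,:3]
    return -Rm.T@T[:3,3], Rm.T@np.array([*s,1.])
def onz(d,uv,z):
    o,v=ray(d,uv); return o+v*(z-o[2])/v[2]
def proj(d,P):
    T=d["world_to_cam"]; p,_=cv2.projectPoints(np.atleast_2d(np.array(P,float)),cv2.Rodrigues(T[:3,:3])[0],T[:3,3],d["mtx"],d["dist"]); return p[:,0]
def rot(): 
    q=manip.get_state()["ee_rot"]; return R.from_quat([q[1],q[2],q[3],q[0]])
E
python3 - <<'E'
from h import *
d=cam("top"); 
c=np.array([onz(d,(u/1.5,v/1.5),.085) for u,v in[(315,331),(381,259),(453,325),(387,399)]])
print(c.round(4)); print([np.linalg.norm(c[i]-c[i-1]).round(4) for i in range(4)], c.mean(0))
# front edge = c0->c3 ; back = c1->c2
for a,b in((0,1),(3,2)): v=c[b]-c[a]; print(np.arctan2(v[1],v[0]))
for a,b in((0,3),(1,2)): v=c[a]-c[b]; print("y",np.arctan2(v[1],v[0])-np.pi/2)
s=cam("side")
img=s["img"][170:300,190:310,::-1]; a=cv2.resize(img,(600,600)[:2],interpolation=cv2.INTER_CUBIC)
img=d["img"][160:290,200:330,::-1]; b=cv2.resize(img,(600,600),interpolation=cv2.INTER_CUBIC)
cv2.imwrite("pics/crop1.png",cv2.convertScaleAbs(cv2.resize(np.hstack([a,b]),(800,400)),alpha=1.3))
E
```

```text
[[ 0.5929 -0.0983  0.085 ]
 [ 0.6838 -0.1793  0.085 ]
 [ 0.602  -0.2698  0.085 ]
 [ 0.5102 -0.1885  0.085 ]]
[np.float64(0.1224), np.float64(0.1217), np.float64(0.1219), np.float64(0.1227)] [ 0.59722274 -0.18398688  0.085     ]
-0.7283666251015274
-0.7245859602380557
y -0.742420040256718
y -0.7348712920935104
```

View pics/crop1.png

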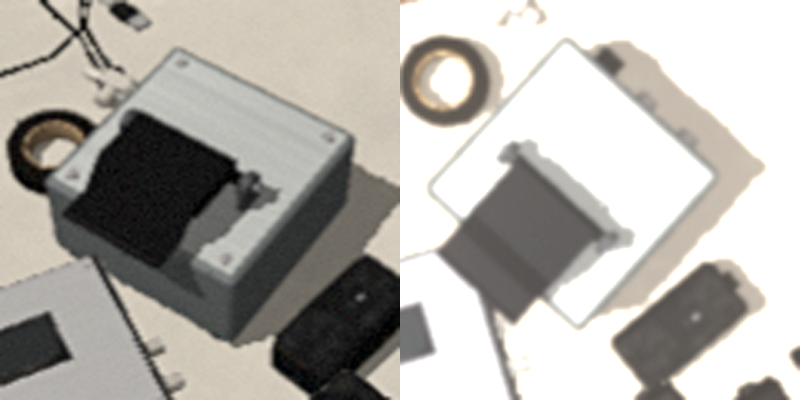

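The crop shows the side view with the guard shut, toggle hidden, and sensor head close to the right of the box. In the top view the guard lip overhangs close to the instrument's corner. Pose estimate: centre (0.597,-0.184), yaw about -0.732. Next I'll plan the route.

```bash
cat >> h.py <<'E'
YAW=-0.732; XH=np.array([np.cos(YAW),np.sin(YAW),0]); YH=np.array([-XH[1],XH[0],0]); ZH=np.array([0,0,1.])
ORG=np.array([.5972,-.1840,0])-.035*XH
def bx(x,z,y=0): return ORG+XH*x/1e3+YH*y/1e3+ZH*z/1e3
def orient(a):
    a=np.radians(a); u=np.cos(a)*XH-np.sin(a)*ZH
    return R.from_matrix(np.column_stack([np.cross(YH,u),YH,u]))
def plan(P,a=None):
    s=manip.get_state(); r=rot(); d=r.inv().apply(np.array(P)-s["position"])/.25
    w=(r.inv()*orient(a)).as_rotvec()/(np.pi/2) if a is not None else np.zeros(3)
    print("d",d.round(3),"a",w.round(3),"rows>=",max(np.linalg.norm(d)*.25/.0417,np.linalg.norm(w)*90/7.16).round(1))
def where():
    s=manip.get_state(); p=(s["position"]-ORG)*1e3; f=s["contact_force"]
    u=rot().as_matrix()[:,2]
    print("t",s["clock"],"box x,y,z",(p@XH).round(1),(p@YH).round(1),p[2].round(1),"F",(f@XH).round(2),(f@YH).round(2),f[2].round(2),"pitch",np.degrees(np.arcsin(-u[2])).round(1),"q",s["qpos"].round(2),"w",s["width"].round(3))
E
python3 - <<'E'
from h import *
d=cam("top")
print([onz(d,(u/1.5,v/1.5),.07).round(3) for u,v in((213,393),(322,362),(358,438),(240,478))])
print(bx(-50,103),bx(-50,88))
plan([.30,.25,.30],90)
E
```

```text
[array([0.515, 0.029, 0.07 ]), array([ 0.554, -0.106,  0.07 ]), array([ 0.461, -0.153,  0.07 ]), array([ 0.411, -0.007,  0.07 ])]
[ 0.53397367 -0.12718951  0.103     ] [ 0.53397367 -0.12718951  0.088     ]
d [-0.72  -0.913 -0.276] a [-0.001  0.     0.213] rows>= 7.2
```

```bash
python3 -m jog '[{"dx":-0.43,"dy":-0.55,"dz":-0.28,"az":0.1,"grip":-1},{"dx":-0.43,"dy":-0.55,"dz":-0.28,"az":0.1,"grip":-1},{"dx":-0.43,"dy":-0.55,"dz":-0.28,"az":0.1,"grip":-1},{"dx":-0.72,"dy":-0.91,"dz":-0.28,"az":0.21,"grip":-1},{"dx":-0.72,"dy":-0.91,"dz":-0.28,"az":0.21,"grip":-1}]' 20; python3 -c "
from h import *
where();plan([.30,.25,.30],90);plan([.34,.08,.28],80)"
```

```text
schema error: expected keys dx, dy, dz, ax, ay, az, grip
Traceback (most recent call last):
  File "h.py", line 29, in where
    print("t",s["clock"],"box x,y,z",(p@XH).round(1),(p@YH).round(1),p[2].round(1),"F",(f@XH).round(2),(f@YH).round(2),f[2].round(2),"pitch",np.degrees(np.arcsin(-u[2])).round(1),"q",s["qpos"].round(2),"w",s["width"].round(3))
                                                                                                                                                                                                              ^^^^^^^^^^^^^^^^
AttributeError: 'float' object has no attribute 'round'
```

```bash
sed -i 's/s\["width"\].round(3)/round(s["width"],3)/' h.py; python3 -m jog '[{"dx":-0.43,"dy":-0.55,"dz":-0.28,"ax":0,"ay":0,"az":0.1,"grip":-1},{"dx":-0.43,"dy":-0.55,"dz":-0.28,"ax":0,"ay":0,"az":0.1,"grip":-1},{"dx":-0.43,"dy":-0.55,"dz":-0.28,"ax":0,"ay":0,"az":0.1,"grip":-1},{"dx":-0.72,"dy":-0.91,"dz":-0.28,"ax":0,"ay":0,"az":0.21,"grip":-1},{"dx":-0.72,"dy":-0.91,"dz":-0.28,"ax":0,"ay":0,"az":0.21,"grip":-1}]' 20; python3 -c "
from h import *
where();plan([.30,.25,.30],90);plan([.34,.08,.28],80)"
```

```text
clock: 0.67
position: [0.2756, 0.3376, 0.2898]
ee_rot: [0.001, 0.357, 0.934, 0.001]
contact_force: [0.9, -0.7, 0.8]
width: 0.0255
gripper_force: 0.0
t 0.6667 box x,y,z -552.8 173.0 289.8 F 1.11 0.04 0.81 pitch 89.9 q [ 0.73  0.03  1.66 -0.    1.45 -0.11] w 0.026
d [-0.306 -0.196 -0.041] a [0.001 0.    0.001] rows>= 2.2
d [-0.879 -0.596  0.039] a [ 0.001 -0.111  0.001] rows>= 6.4
```

```bash
python3 -m jog '[{"dx":-0.88,"dy":-0.6,"dz":0,"ax":0,"ay":-0.1,"az":0,"grip":-1},{"dx":-0.88,"dy":-0.6,"dz":0,"ax":0,"ay":-0.1,"az":0,"grip":-1},{"dx":-0.88,"dy":-0.6,"dz":0,"ax":0,"ay":-0.1,"az":0,"grip":-1},{"dx":-0.88,"dy":-0.6,"dz":0,"ax":0,"ay":-0.1,"az":0,"grip":-1},{"dx":-0.88,"dy":-0.6,"dz":0,"ax":0,"ay":-0.1,"az":0,"grip":-1}]'; python3 -c "
from h import *
where();plan([.38,-.01,.26],60)"
```

```text
clock: 1.08
position: [0.3256, 0.1355, 0.2891]
ee_rot: [0.074, 0.353, 0.932, -0.028]
contact_force: [1.9, -0.7, 0.1]
width: 0.0002
gripper_force: 0.0
t 1.0833 box x,y,z -380.6 56.1 289.1 F 1.85 0.76 0.09 pitch 81.0 q [ 0.34 -0.14  1.83 -0.14  1.37 -0.48] w 0.0
d [-0.524 -0.292  0.201] a [ 0.002 -0.233  0.004] rows>= 3.8
```

```bash
python3 -m jog '[{"dx":-0.52,"dy":-0.29,"dz":0.2,"ax":0,"ay":-0.23,"az":0,"grip":-1},{"dx":-0.52,"dy":-0.29,"dz":0.2,"ax":0,"ay":-0.23,"az":0,"grip":-1},{"dx":-0.52,"dy":-0.29,"dz":0.2,"ax":0,"ay":-0.23,"az":0,"grip":-1},{"dx":-0.52,"dy":-0.29,"dz":0.2,"ax":0,"ay":-0.23,"az":0,"grip":-1},{"dx":-0.52,"dy":-0.29,"dz":0.2,"ax":0,"ay":-0.23,"az":0,"grip":-1}]'; python3 -c "
from h import *
where();plan(bx(-110,140,-3),40)"
```

```text
clock: 1.5
position: [0.3778, -0.0128, 0.2582]
ee_rot: [0.238, 0.346, 0.902, -0.094]
contact_force: [-0.1, 0.1, 0.1]
width: -0.0001
gripper_force: 0.0
t 1.5 box x,y,z -242.7 -19.3 258.2 F -0.13 0.07 0.06 pitch 60.3 q [ 0.16 -0.2   2.07 -0.48  1.   -0.47] w -0.0
d [-0.227  0.068  0.673] a [-0.003 -0.226  0.001] rows>= 4.3
```

```bash
python3 -m jog '[{"dx":-0.23,"dy":0.07,"dz":0.67,"ax":0,"ay":-0.226,"az":0,"grip":-1},{"dx":-0.23,"dy":0.07,"dz":0.67,"ax":0,"ay":-0.226,"az":0,"grip":-1},{"dx":-0.23,"dy":0.07,"dz":0.67,"ax":0,"ay":-0.226,"az":0,"grip":-1},{"dx":-0.23,"dy":0.07,"dz":0.67,"ax":0,"ay":-0.226,"az":0,"grip":-1},{"dx":-0.23,"dy":0.07,"dz":0.67,"ax":0,"ay":-0.226,"az":0,"grip":-1}]'; python3 - <<'E'
from h import *
where();plan(bx(-75,95,-3),40);plan(bx(-53,86,-3),40)
d=cam("top");s=cam("side")
a=cv2.resize(s["img"][160:310,150:310,::-1],(400,375)); b=cv2.resize(d["img"][160:310,170:330,::-1],(400,375))
cv2.imwrite("pics/c2.png",np.hstack([cv2.convertScaleAbs(a,alpha=1.6),b]))
for c in(s,d): print(proj(c,[manip.get_state()["position"],bx(-50,103,32),bx(-50,103,-32)]).round(0).tolist())
E
```

```text
clock: 1.92
position: [0.4671, -0.0622, 0.1981]
ee_rot: [0.367, 0.331, 0.857, -0.146]
contact_force: [-0.6, 0.2, 0.3]
width: -0.0
gripper_force: 0.0
t 1.9167 box x,y,z -143.2 3.7 198.1 F -0.56 -0.25 0.29 pitch 43.5 q [ 0.17  0.01  2.26 -1.17  0.67  0.23] w -0.0
d [ 0.112 -0.022  0.482] a [-0.007 -0.039  0.   ] rows>= 3.0
d [ 0.077 -0.021  0.571] a [-0.007 -0.039  0.   ] rows>= 3.5
[[180.0, 252.0], [209.0, 239.0], [238.0, 256.0]]
[[179.0, 295.0], [211.0, 241.0], [237.0, 265.0]]
```

View pics/c2.png

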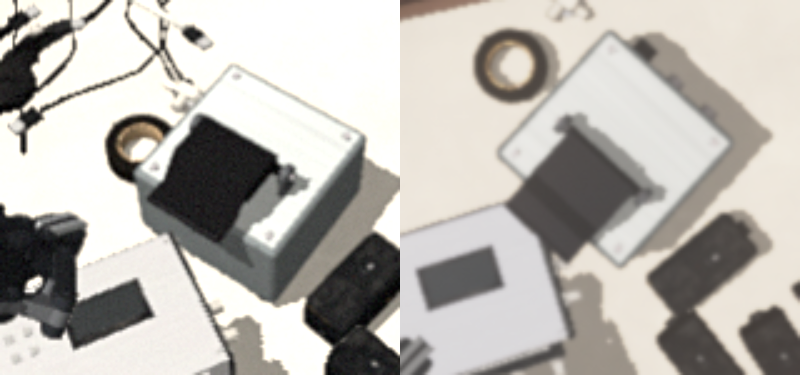

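The crop shows the tool still up-left over the instrument, clear of the guard, with the predicted lip corners agreeing with the picture. Joint 4 is at its limit at this shallow slant, so I'll use a steeper finger at about 52° below horizontal.

```bash
python3 - <<'E'
from h import *
plan(bx(-100,135,-3),54)
E
```

```text
d [ 0.096 -0.037  0.297] a [-0.005  0.123  0.002] rows>= 1.9
```

```bash
python3 -m jog '[{"dx":0.02,"dy":0,"dz":0,"ax":0,"ay":0.12,"az":0,"grip":-1},{"dx":0.1,"dy":-0.04,"dz":0.3,"ax":0,"ay":0.12,"az":0,"grip":-1},{"dx":0.1,"dy":-0.04,"dz":0.3,"ax":0,"ay":0.12,"az":0,"grip":-1},{"dx":0.1,"dy":-0.04,"dz":0.3,"ax":0,"ay":0.12,"az":0,"grip":-1}]'; python3 - <<'E'
from h import *
where();plan(bx(-75,100,-3),52);plan(bx(-53,84,-3),52)
E
```

```text
clock: 2.35
position: [0.4931, -0.099, 0.1327]
ee_rot: [0.288, 0.343, 0.887, -0.116]
contact_force: [-0.8, -0.1, -1.1]
width: 0.0002
gripper_force: 0.0
t 2.35 box x,y,z -99.3 -6.4 132.7 F -0.55 -0.6 -1.06 pitch 53.8 q [-0.06  0.11  2.22 -0.95  0.48 -0.1 ] w 0.0
d [-0.001  0.015  0.163] a [-0.007 -0.021 -0.001] rows>= 1.0
d [-0.035  0.016  0.266] a [-0.007 -0.021 -0.001] rows>= 1.6
```

```bash
python3 -m jog '[{"dx":0,"dy":0.015,"dz":0.16,"ax":0,"ay":0,"az":0,"grip":-1},{"dx":0,"dy":0.015,"dz":0.16,"ax":0,"ay":0,"az":0,"grip":-1},{"dx":0,"dy":0.015,"dz":0.16,"ax":0,"ay":0,"az":0,"grip":-1}]'; python3 - <<'E'
from h import *
where();plan(bx(-53,84,-3),54)
d=cam("top");s=cam("side")
a=cv2.resize(s["img"][190:290,170:280,::-1],(400,375)); b=cv2.resize(d["img"][190:310,180:310,::-1],(400,375))
cv2.imwrite("pics/c3.png",np.hstack([cv2.convertScaleAbs(a,alpha=2),b]))
E
```

```text
clock: 2.6
position: [0.5114, -0.1102, 0.1004]
ee_rot: [0.287, 0.34, 0.888, -0.117]
contact_force: [-1.5, -0.0, 0.9]
width: 0.0
gripper_force: 0.0
t 2.6 box x,y,z -78.1 -2.5 100.4 F -1.13 -1.02 0.9 pitch 53.9 q [-0.09  0.2   2.24 -1.13  0.41  0.07] w 0.0
d [-0.042 -0.001  0.112] a [-0.007  0.001  0.002] rows>= 0.7
```

View pics/c3.png

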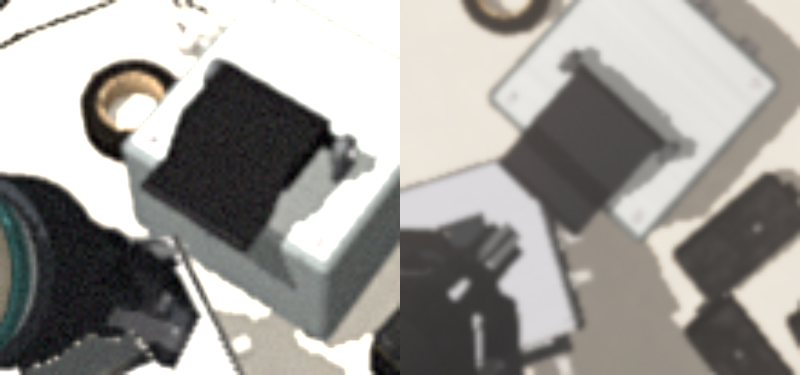

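The picture shows the closed fingertips just in front of the lip, over the instrument and level with the guard, not touching. Joint 4 is again near its limit. I'll turn the heading about 10° towards the radial direction and steepen to 57°.

```bash
python3 - <<'E'
s=open("h.py").read()
s=s.replace("u=np.cos(a)*XH-np.sin(a)*ZH\n    return R.from_matrix(np.column_stack([np.cross(YH,u),YH,u]))",
"H=-.55; X=np.array([np.cos(H),np.sin(H),0]); Y=np.array([-X[1],X[0],0]); u=np.cos(a)*X-np.sin(a)*ZH\n    return R.from_matrix(np.column_stack([np.cross(Y,u),Y,u]))")
open("h.py","w").write(s)
from h import *
plan(bx(-80,103,-3),57)
E
```

```text
d [ 0.006 -0.005 -0.003] a [-0.071  0.037 -0.094] rows>= 1.6
```

```bash
python3 -m jog '[{"dx":0,"dy":0,"dz":-0.01,"ax":-0.07,"ay":0.037,"az":-0.094,"grip":-1},{"dx":0,"dy":0,"dz":-0.01,"ax":-0.07,"ay":0.037,"az":-0.094,"grip":-1},{"dx":0,"dy":0,"dz":-0.01,"ax":-0.07,"ay":0.037,"az":-0.094,"grip":-1}]'; python3 - <<'E'
from h import *
where();plan(bx(-54,83,-3),57)
E
```

```text
clock: 2.95
position: [0.5094, -0.1071, 0.1051]
ee_rot: [0.273, 0.27, 0.92, -0.081]
contact_force: [-0.8, -0.1, -0.2]
width: 0.0001
gripper_force: 0.0
t 2.95 box x,y,z -81.7 -1.5 105.1 F -0.57 -0.6 -0.19 pitch 56.9 q [-0.2   0.15  2.24 -0.79  0.29 -0.49] w 0.0
d [-0.042 -0.024  0.133] a [-0.009  0.001 -0.011] rows>= 0.9
```

```bash
python3 -m jog '[{"dx":-0.03,"dy":-0.02,"dz":0.07,"ax":0,"ay":0,"az":0,"grip":-1},{"dx":-0.042,"dy":-0.024,"dz":0.133,"ax":0,"ay":0,"az":0,"grip":-1},{"dx":-0.042,"dy":-0.024,"dz":0.133,"ax":0,"ay":0,"az":0,"grip":-1},{"dx":-0.042,"dy":-0.024,"dz":0.133,"ax":0,"ay":0,"az":0,"grip":-1}]'; python3 - <<'E'
from h import *
where();plan(bx(-54,83,-3),57)
d=cam("top");s=cam("side")
a=cv2.resize(s["img"][190:290,170:280,::-1],(400,375)); b=cv2.resize(d["img"][190:310,180:310,::-1],(400,375))
cv2.imwrite("pics/c4.png",np.hstack([cv2.convertScaleAbs(a,alpha=2),b]))
E
```

```text
clock: 3.28
position: [0.5287, -0.1276, 0.0822]
ee_rot: [0.272, 0.271, 0.919, -0.082]
contact_force: [-0.0, -0.3, -0.3]
width: -0.0
gripper_force: 0.0
t 3.2833 box x,y,z -53.7 -3.8 82.2 F 0.19 -0.26 -0.26 pitch 56.9 q [-0.24  0.22  2.24 -0.93  0.23 -0.37] w -0.0
d [-0.001  0.003 -0.003] a [-0.01   0.001 -0.012] rows>= 0.2
```

View pics/c4.png

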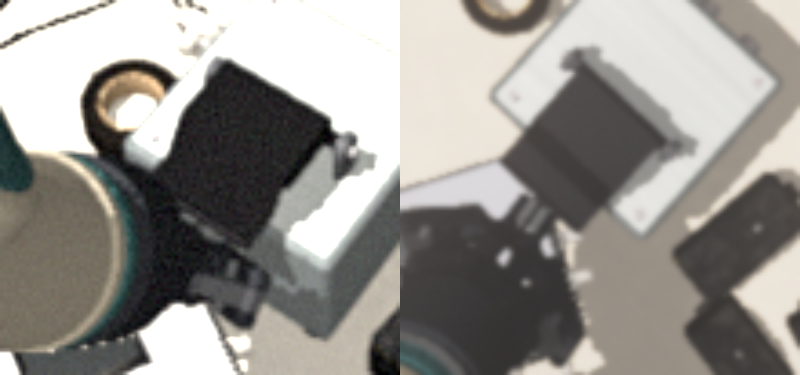

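The fingertip is at the lip's front edge at about (525,215) in the right crop. The lip overlaps the tip and no force shows. Next is the lift.

```bash
python3 - <<'E'
from h import *
plan(bx(-51,98,-3),57);plan(bx(-46,112,-3),57);plan(bx(-42,120,-3),57)
E
```

```text
d [-0.041 -0.    -0.047] a [-0.01   0.001 -0.012] rows>= 0.4
d [-0.088 -0.004 -0.083] a [-0.01   0.001 -0.012] rows>= 0.7
d [-0.119 -0.006 -0.101] a [-0.01   0.001 -0.012] rows>= 0.9
```

```bash
python3 -m jog '[{"dx":-0.02,"dy":0,"dz":-0.024,"ax":0,"ay":0,"az":0,"grip":-1},{"dx":-0.04,"dy":0,"dz":-0.047,"ax":0,"ay":0,"az":0,"grip":-1},{"dx":-0.065,"dy":0,"dz":-0.065,"ax":0,"ay":0,"az":0,"grip":-1},{"dx":-0.088,"dy":0,"dz":-0.083,"ax":0,"ay":0,"az":0,"grip":-1},{"dx":-0.088,"dy":0,"dz":-0.083,"ax":0,"ay":0,"az":0,"grip":-1}]'; python3 - <<'E'
from h import *
where();plan(bx(-36,112,-3),57);plan(bx(-28,102,-3),57)
d=cam("top");s=cam("side")
a=cv2.resize(s["img"][190:290,170:280,::-1],(400,375)); b=cv2.resize(d["img"][190:310,180:310,::-1],(400,375))
cv2.imwrite("pics/c5.png",np.hstack([cv2.convertScaleAbs(a,alpha=2),b]))
E
```

```text
clock: 3.8
position: [0.5364, -0.1315, 0.1128]
ee_rot: [0.274, 0.272, 0.919, -0.082]
contact_force: [0.5, 0.0, 0.4]
width: 0.0001
gripper_force: 0.3
t 3.8 box x,y,z -45.3 -1.6 112.8 F 0.35 0.36 0.38 pitch 56.8 q [-0.25  0.17  2.18 -0.66  0.29 -0.66] w 0.0
d [-0.028 -0.011  0.022] a [-0.009  0.002 -0.013] rows>= 0.2
d [-0.033 -0.016  0.073] a [-0.009  0.002 -0.013] rows>= 0.5
```

View pics/c5.png

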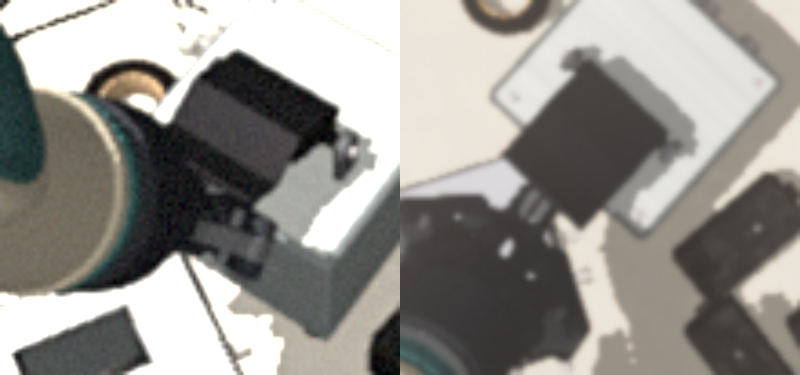

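The guard is up about 0.3 rad on the fingertip and the box has not moved. I'll move in towards the toggle.

```bash
python3 -m jog '[{"dx":-0.028,"dy":-0.008,"dz":0.022,"ax":0,"ay":0,"az":0,"grip":-1},{"dx":-0.033,"dy":-0.012,"dz":0.073,"ax":0,"ay":0,"az":0,"grip":-1},{"dx":-0.033,"dy":-0.012,"dz":0.073,"ax":0,"ay":0,"az":0,"grip":-1}]'; python3 - <<'E'
from h import *
where();plan(bx(-20,100,-2),57);plan(bx(-12,100,-2),57);plan(bx(-8,100,-2),57)
E
```

```text
clock: 4.15
position: [0.5438, -0.1428, 0.0962]
ee_rot: [0.268, 0.272, 0.92, -0.082]
contact_force: [-2.9, 1.5, -2.0]
width: 0.0002
gripper_force: 0.2
t 4.15 box x,y,z -32.3 -5.1 96.2 F -3.11 -0.82 -2.03 pitch 57.5 q [-0.27  0.21  2.18 -0.69  0.26 -0.64] w 0.0
d [-0.051  0.004  0.014] a [-0.013 -0.005 -0.013] rows>= 0.3
d [-0.077 -0.     0.031] a [-0.013 -0.005 -0.013] rows>= 0.5
d [-0.091 -0.003  0.04 ] a [-0.013 -0.005 -0.013] rows>= 0.6
```

```bash
python3 -m jog '[{"dx":0,"dy":0,"dz":0,"ax":0,"ay":0,"az":0,"grip":-1},{"dx":0,"dy":0,"dz":0,"ax":0,"ay":0,"az":0,"grip":-1}]'; python3 - <<'E'
from h import *
where()
d=cam("top");s=cam("side")
a=cv2.resize(s["img"][190:290,170:280,::-1],(400,375)); b=cv2.resize(d["img"][190:310,180:310,::-1],(400,375))
cv2.imwrite("pics/c6.png",np.hstack([cv2.convertScaleAbs(a,alpha=2),b]))
E
```

```text
clock: 4.32
position: [0.5444, -0.143, 0.0972]
ee_rot: [0.269, 0.272, 0.92, -0.083]
contact_force: [-4.9, 1.7, 2.2]
width: -0.0001
gripper_force: 0.0
t 4.3167 box x,y,z -31.6 -4.8 97.2 F -4.73 -1.99 2.16 pitch 57.4 q [-0.27  0.21  2.18 -0.69  0.26 -0.64] w -0.0
```

View pics/c6.png

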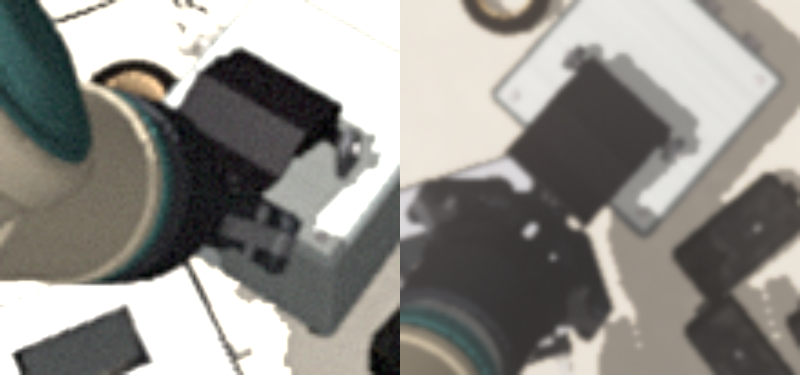

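The guard is about 0.45 rad up and the box still hasn't moved, but about 5 N opposes the finger. I'll check the moment to find where the contact is.

```bash
python3 -m jog '[{"dx":0,"dy":0,"dz":0,"ax":0,"ay":0,"az":0,"grip":-1},{"dx":0,"dy":0,"dz":0,"ax":0,"ay":0,"az":0,"grip":-1},{"dx":0,"dy":0,"dz":0,"ax":0,"ay":0,"az":0,"grip":-1}]' | head -1; python3 - <<'E'
from h import *
where()
s=manip.get_state();F=s["contact_force"];M=s["moment"]
B=np.column_stack([XH,YH,ZH]);f=F@B;m=M@B;r=np.cross(f,m)/(f@f)*1e3
print("f",f,"m",m,"r0",r.round(1),"dir",(f/np.linalg.norm(f)).round(2),"u",(rot().as_matrix()[:,2]@B).round(2))
E
```

```text
clock: 4.67
t 4.6667 box x,y,z -31.5 -4.7 97.5 F -5.61 -1.34 2.66 pitch 57.3 q [-0.27  0.21  2.18 -0.69  0.26 -0.64] w -0.0
f [-5.60759969 -1.33679328  2.65542777] m [-0.26097839  0.61004062 -0.13416542] r0 [-35.8 -35.9 -93.6] dir [-0.88 -0.21  0.42] u [ 0.53  0.08 -0.84]
```

```bash
python3 - <<'E'
from h import *
d=cam("top");s=cam("side")
def g(f,h,y,th): return bx(22-(f*np.cos(th)-h*np.sin(th)),105+h*np.cos(th)+f*np.sin(th),y)
for th in(0,.2,.4,.6,.8):
    P=[g(72,-2,-32,th),g(38,18,-32,th),g(52,-2,-32,th),g(72,-2,32,th)]
    a=(proj(s,P)-[170,190])*[400/110,3.75]; b=(proj(d,P)-[180,190])*[400/130,375/120]+[400,0]
    print(th,a.round(0).tolist(),b.round(0).tolist())
P=[bx(-30,85,-65),bx(-30,85,65),bx(100,85,-65)]
print(((proj(d,P)-[180,190])*[400/130,375/120]+[400,0]).round(0).tolist(),((proj(s,P)-[170,190])*[400/110,3.75]).round(0).tolist())
# TCP upper corner and TCP
p=manip.get_state()["position"];x=rot().as_matrix()[:,0]; y=rot().as_matrix()[:,1]
P=[p,p-x*.011+y*.0145,p-x*.011-y*.0145]
print(((proj(d,P)-[180,190])*[400/130,375/120]+[400,0]).round(0).tolist(),((proj(s,P)-[170,190])*[400/110,3.75]).round(0).tolist())
E
```

```text
0 [[247.0, 249.0], [287.0, 174.0], [271.0, 218.0], [141.0, 182.0]] [[576.0, 235.0], [615.0, 193.0], [600.0, 210.0], [497.0, 160.0]]
0.2 [[247.0, 231.0], [292.0, 160.0], [271.0, 206.0], [140.0, 164.0]] [[577.0, 236.0], [620.0, 188.0], [600.0, 210.0], [496.0, 160.0]]
0.4 [[251.0, 209.0], [299.0, 144.0], [274.0, 190.0], [143.0, 142.0]] [[581.0, 233.0], [627.0, 181.0], [603.0, 207.0], [498.0, 155.0]]
0.6 [[259.0, 184.0], [307.0, 128.0], [279.0, 172.0], [149.0, 117.0]] [[588.0, 226.0], [635.0, 173.0], [608.0, 202.0], [504.0, 147.0]]
0.8 [[269.0, 157.0], [316.0, 112.0], [287.0, 153.0], [159.0, 90.0]] [[598.0, 215.0], [644.0, 163.0], [615.0, 195.0], [513.0, 135.0]]
[[641.0, 246.0], [482.0, 97.0], [785.0, 83.0]] [[327.0, 272.0], [117.0, 141.0], [465.0, 87.0]]
[[564.0, 179.0], [552.0, 152.0], [593.0, 180.0]] [[224.0, 198.0], [206.0, 166.0], [258.0, 188.0]]
```

```bash
python3 - <<'E'
from h import *
r=rot().inv().apply
for n,v in(("up4",ZH*4),("back4",-XH*4),("back10up6",-XH*10+ZH*6)): print(n,(r(v)/250).round(4))
E
python3 -m jog '[{"dx":-0.008,"dy":0,"dz":-0.014,"ax":0,"ay":0,"az":0,"grip":-1},{"dx":-0.008,"dy":0,"dz":-0.014,"ax":0,"ay":0,"az":0,"grip":-1},{"dx":-0.008,"dy":0,"dz":-0.014,"ax":0,"ay":0,"az":0,"grip":-1}]' | head -1; python3 - <<'E'
from h import *
where()
E
```

```text
up4 [-0.0086 -0.0001 -0.0135]
back4 [ 0.0133  0.0025 -0.0085]
back10up6 [ 0.0203  0.0061 -0.0416]
clock: 5.02
t 5.0167 box x,y,z -29.5 -3.2 102.9 F -1.23 -0.52 1.4 pitch 57.1 q [-0.27  0.2   2.17 -0.66  0.27 -0.67] w -0.0
```

```bash
python3 -m jog '[{"dx":-0.01,"dy":-0.002,"dz":0.004,"ax":0,"ay":0,"az":0,"grip":-1},{"dx":-0.02,"dy":-0.004,"dz":0.012,"ax":0,"ay":0,"az":0,"grip":-1},{"dx":-0.02,"dy":-0.004,"dz":0.012,"ax":0,"ay":0,"az":0,"grip":-1},{"dx":-0.02,"dy":-0.004,"dz":0.012,"ax":0,"ay":0,"az":0,"grip":-1}]' | head -1; python3 -c "
from h import *
where()"
python3 -m jog '[{"dx":-0.01,"dy":-0.002,"dz":0.006,"ax":0,"ay":0,"az":0,"grip":-1},{"dx":-0.01,"dy":-0.002,"dz":0.006,"ax":0,"ay":0,"az":0,"grip":-1},{"dx":-0.01,"dy":-0.002,"dz":0.006,"ax":0,"ay":0,"az":0,"grip":-1}]' | head -1; python3 -c "
from h import *
where()"
```

```text
clock: 5.35
t 5.35 box x,y,z -27.7 -4.7 101.2 F -18.07 1.48 9.63 pitch 57.4 q [-0.28  0.21  2.16 -0.64  0.27 -0.7 ] w 0.0
clock: 5.6
t 5.6 box x,y,z -26.7 -5.1 100.4 F -28.11 3.73 14.11 pitch 57.6 q [-0.28  0.21  2.16 -0.63  0.28 -0.71] w 0.0
```

```bash
python3 -m jog '[{"dx":0.035,"dy":0.006,"dz":-0.04,"ax":0,"ay":0,"az":0,"grip":-1},{"dx":0.035,"dy":0.006,"dz":-0.04,"ax":0,"ay":0,"az":0,"grip":-1},{"dx":0.035,"dy":0.006,"dz":-0.04,"ax":0,"ay":0,"az":0,"grip":-1}]' | head -1; python3 - <<'E'
from h import *
where()
d=cam("top");s=cam("side")
a=cv2.resize(s["img"][150:330,110:300,::-1],(480,455)); b=cv2.resize(d["img"][180:330,190:290,::-1],(303,455))
cv2.imwrite("pics/c7.png",np.hstack([cv2.convertScaleAbs(a,alpha=2),cv2.convertScaleAbs(b,alpha=1.5)]))
E
```

```text
clock: 5.85
t 5.85 box x,y,z -33.5 -3.7 107.0 F -0.28 0.12 0.24 pitch 57.1 q [-0.27  0.19  2.17 -0.64  0.28 -0.69] w -0.0
```

View pics/c7.png

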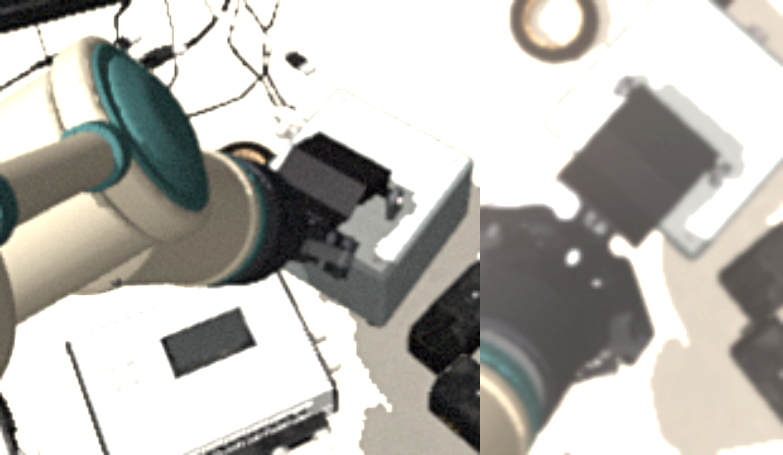

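The fingers are under the raised guard and the box corner still looks in place. The force points along the lip–hinge line, so the lip is catching on the step behind the 22 mm pad. I'll turn the tool 90° about its axis so the smooth back of a finger carries the guard. First I'll check that the box hasn't shifted and back out slightly.

```bash
python3 - <<'E'
from h import *
a=cv2.imread("pics/top0.png"); b=cv2.resize(cam("top")["img"][:,:,::-1],(768,576))
for n,(x0,y0,x1,y1) in dict(box=(375,262,460,335),sens=(415,365,475,430),tape=(295,255,348,305)).items():
    t=a[y0:y1,x0:x1]; m=cv2.matchTemplate(b[y0-15:y1+15,x0-15:x1+15],t,cv2.TM_CCOEFF_NORMED); _,v,_,l=cv2.minMaxLoc(m); print(n,v,np.array(l)-15,"px of ~1.2mm")
plan(bx(-42,114,-3),57)
E
python3 -m jog '[{"dx":0,"dy":0,"dz":-0.02,"ax":0,"ay":0,"az":0,"grip":-1},{"dx":0,"dy":0,"dz":-0.05,"ax":0,"ay":0,"az":0.079,"grip":-1},{"dx":0,"dy":0,"dz":-0.05,"ax":0,"ay":0,"az":0.079,"grip":-1}]' |head -1;python3 -c "
from h import *
where()"
```

```text
box 0.9463889598846436 [ 2 -3] px of ~1.2mm
sens 0.9480571746826172 [0 0] px of ~1.2mm
tape 0.9992677569389343 [0 0] px of ~1.2mm
d [ 0.016  0.009 -0.044] a [-0.011 -0.001 -0.013] rows>= 0.3
clock: 6.25
t 6.25 box x,y,z -39.6 -4.9 118.2 F -0.42 0.74 -0.2 pitch 57.0 q [-0.26  0.17  2.17 -0.59  0.31 -0.61] w -0.0
```

The box has slid about 4 mm along its own x, still inside the limit. The bystanders have not moved. I'll update the origin and turn the tool the rest of the way.

```bash
sed -i 's/^ORG=.*/ORG=np.array([.5972,-.1840,0])-.031*XH/; s/np.column_stack(\[np.cross(Y,u),Y,u\])/np.column_stack([Y,-np.cross(Y,u),u])/' h.py
python3 -m jog '[{"dx":0,"dy":0,"dz":-0.02,"ax":0,"ay":0,"az":0.39,"grip":-1},{"dx":0,"dy":0,"dz":-0.02,"ax":0,"ay":0,"az":0.39,"grip":-1},{"dx":0,"dy":0,"dz":-0.02,"ax":0,"ay":0,"az":0.39,"grip":-1},{"dx":0,"dy":0,"dz":-0.02,"ax":0,"ay":0,"az":0.39,"grip":-1},{"dx":0,"dy":0,"dz":-0.02,"ax":0,"ay":0,"az":0.39,"grip":-1}]' |head -1;python3 -c "
from h import *
where()"
python3 -m jog '[{"dx":0,"dy":0,"dz":0,"ax":0,"ay":0,"az":0.39,"grip":-1},{"dx":0,"dy":0,"dz":0,"ax":0,"ay":0,"az":0.39,"grip":-1},{"dx":0,"dy":0,"dz":0,"ax":0,"ay":0,"az":0.39,"grip":-1},{"dx":0,"dy":0,"dz":0,"ax":0,"ay":0,"az":0.39,"grip":-1},{"dx":0,"dy":0,"dz":0,"ax":0,"ay":0,"az":0.39,"grip":-1}]' |head -1;python3 -c "
from h import *
where();plan(bx(-46,118,-2),57)"
```

```text
clock: 6.67
t 6.6667 box x,y,z -46.2 -5.3 121.6 F -0.18 -0.48 -0.66 pitch 57.1 q [-0.26  0.16  2.16 -0.58  0.32 -0.01] w 0.0
clock: 7.08
t 7.0833 box x,y,z -46.2 -5.3 121.5 F -0.07 -0.32 0.59 pitch 57.1 q [-0.26  0.16  2.16 -0.58  0.32  0.6 ] w -0.0
d [ 0.014 -0.002  0.013] a [-0.002  0.011  0.127] rows>= 1.6
```

```bash
python3 -m jog '[{"dx":0.014,"dy":0,"dz":0.013,"ax":0,"ay":0.01,"az":0.127,"grip":-1},{"dx":0.014,"dy":0,"dz":0.013,"ax":0,"ay":0.01,"az":0.127,"grip":-1},{"dx":0.014,"dy":0,"dz":0.013,"ax":0,"ay":0.01,"az":0.127,"grip":-1}]' |head -1;python3 - <<'E'
from h import *
where();plan(bx(-38,112,-2),57);plan(bx(-30,104,-2),57)
d=cam("top");s=cam("side")
a=cv2.resize(s["img"][190:290,170:280,::-1],(400,375)); b=cv2.resize(d["img"][190:310,180:310,::-1],(400,375))
cv2.imwrite("pics/c8.png",np.hstack([cv2.convertScaleAbs(a,alpha=2),b]))
E
```

```text
clock: 7.33
t 7.3333 box x,y,z -45.7 -2.0 118.2 F 0.38 -0.3 -0.75 pitch 57.2 q [-0.27  0.16  2.17 -0.54  0.3   0.75] w 0.0
d [-0.006  0.012  0.037] a [-0.002  0.001  0.002] rows>= 0.2
d [-0.012  0.021  0.081] a [-0.002  0.001  0.002] rows>= 0.5
```

View pics/c8.png

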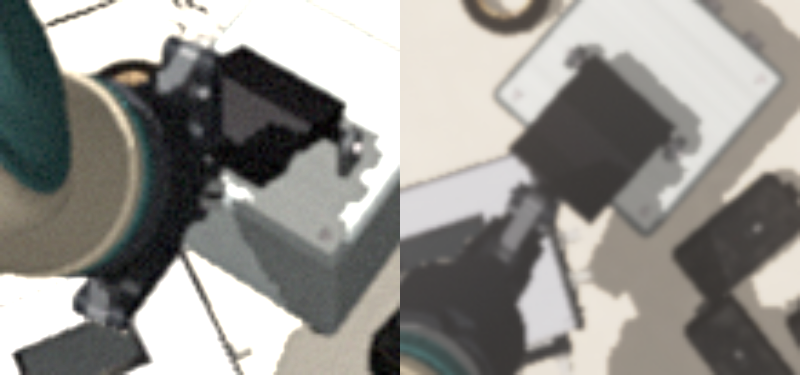

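The guard rests on the finger back and the box sits square. From here I'll go by force, in small steps.

```bash
python3 -m jog '[{"dx":-0.006,"dy":0.012,"dz":0.037,"ax":0,"ay":0,"az":0,"grip":-1},{"dx":-0.006,"dy":0.012,"dz":0.037,"ax":0,"ay":0,"az":0,"grip":-1},{"dx":-0.006,"dy":0.012,"dz":0.037,"ax":0,"ay":0,"az":0,"grip":-1}]' |head -1;python3 -c "
from h import *
where()"
python3 -m jog '[{"dx":-0.003,"dy":0.005,"dz":0.022,"ax":0,"ay":0,"az":0,"grip":-1},{"dx":-0.003,"dy":0.005,"dz":0.022,"ax":0,"ay":0,"az":0,"grip":-1},{"dx":-0.003,"dy":0.005,"dz":0.022,"ax":0,"ay":0,"az":0,"grip":-1}]' |head -1;python3 -c "
from h import *
where();plan(bx(-30,104,-2),57);plan(bx(-24,101,-2),57)"
```

```text
clock: 7.68
t 7.6833 box x,y,z -38.0 -2.1 111.7 F 0.15 -0.03 -0.1 pitch 57.2 q [-0.28  0.18  2.17 -0.56  0.28  0.76] w -0.0
clock: 7.93
t 7.9333 box x,y,z -34.2 -2.1 107.9 F -0.57 -0.74 -1.62 pitch 57.2 q [-0.28  0.19  2.16 -0.57  0.27  0.77] w 0.0
d [-0.003  0.006  0.022] a [-0.003  0.001  0.002] rows>= 0.1
d [-0.007  0.019  0.045] a [-0.003  0.001  0.002] rows>= 0.3
```

```bash
python3 -m jog '[{"dx":-0.003,"dy":0.006,"dz":0.022,"ax":0,"ay":0,"az":0,"grip":-1},{"dx":-0.003,"dy":0.006,"dz":0.022,"ax":0,"ay":0,"az":0,"grip":-1},{"dx":-0.003,"dy":0.006,"dz":0.022,"ax":0,"ay":0,"az":0,"grip":-1}]' |head -1;python3 -c "
from h import *
where()"
python3 -m jog '[{"dx":-0.003,"dy":0.008,"dz":0.013,"ax":0,"ay":0,"az":0,"grip":-1},{"dx":-0.003,"dy":0.008,"dz":0.013,"ax":0,"ay":0,"az":0,"grip":-1},{"dx":-0.003,"dy":0.008,"dz":0.013,"ax":0,"ay":0,"az":0,"grip":-1}]' |head -1;python3 -c "
from h import *
where();plan(bx(-24,101,-2),57);plan(bx(-20,100,-2),57)"
```

```text
clock: 8.18
t 8.1833 box x,y,z -32.7 -2.6 103.2 F -13.48 0.28 7.57 pitch 57.4 q [-0.29  0.2   2.17 -0.58  0.26  0.78] w -0.0
clock: 8.43
t 8.4333 box x,y,z -32.3 -3.2 100.5 F -28.13 4.75 14.74 pitch 57.6 q [-0.29  0.21  2.17 -0.58  0.26  0.78] w 0.0
d [-0.001  0.029  0.016] a [-0.007  0.001  0.002] rows>= 0.2
d [-0.004  0.04   0.028] a [-0.007  0.001  0.002] rows>= 0.3
```

```bash
python3 - <<'E'
from h import *
s=manip.get_state();F=s["contact_force"];M=s["moment"]
B=np.column_stack([XH,YH,ZH]);f=F@B;m=M@B;r=np.cross(f,m)/(f@f)*1e3;u=rot().as_matrix()[:,2]@B
print("f",f.round(2),"m",m.round(3),"r0",r.round(1),"dir",(f/np.linalg.norm(f)).round(2),"u",u.round(3),"m.f",m@f/np.linalg.norm(f))
p=(s["position"]-ORG)@B*1e3
for L in (0,150,165,180,195,210,225,240,255,270):
    q=p-u*L+r; d=f/np.linalg.norm(f)
    # points where line crosses given x
    print(L,[ (q+d*((x-q[0])/d[0]))[1:].round(0).tolist() for x in(-45,-35,-20,-12,22)])
E
python3 -m jog '[{"dx":0.003,"dy":0,"dz":-0.04,"ax":0,"ay":0,"az":0,"grip":-1},{"dx":0.003,"dy":0.0,"dz":-0.06,"ax":0,"ay":0,"az":0,"grip":-1},{"dx":0.003,"dy":0.0,"dz":-0.06,"ax":0,"ay":0,"az":0,"grip":-1}]' |head -1;python3 -c "
from h import *
where()
a=cv2.imread('pics/top0.png'); b=cv2.resize(cam('top')['img'][:,:,::-1],(768,576))
x0,y0,x1,y1=375,262,460,335
m=cv2.matchTemplate(b[y0-15:y1+15,x0-15:x1+15],a[y0:y1,x0:x1],cv2.TM_CCOEFF_NORMED); print(np.array(cv2.minMaxLoc(m)[3])-15)"
```

```text
f [-28.13   4.75  14.74] m [0.628 1.996 0.666] r0 [-25.5  27.2 -57.3] dir [-0.88  0.15  0.46] u [ 0.527  0.095 -0.844] m.f 0.05124248810900926
0 [[22.0, 36.0], [20.0, 31.0], [18.0, 23.0], [16.0, 19.0], [11.0, 1.0]]
150 [[-6.0, 122.0], [-7.0, 116.0], [-10.0, 109.0], [-11.0, 104.0], [-17.0, 87.0]]
165 [[-9.0, 130.0], [-10.0, 125.0], [-13.0, 117.0], [-14.0, 113.0], [-20.0, 95.0]]
180 [[-11.0, 139.0], [-13.0, 133.0], [-16.0, 126.0], [-17.0, 121.0], [-23.0, 104.0]]
195 [[-14.0, 147.0], [-16.0, 142.0], [-18.0, 134.0], [-20.0, 130.0], [-25.0, 112.0]]
210 [[-17.0, 156.0], [-19.0, 151.0], [-21.0, 143.0], [-22.0, 138.0], [-28.0, 121.0]]
225 [[-20.0, 164.0], [-21.0, 159.0], [-24.0, 151.0], [-25.0, 147.0], [-31.0, 129.0]]
240 [[-22.0, 173.0], [-24.0, 168.0], [-27.0, 160.0], [-28.0, 156.0], [-34.0, 138.0]]
255 [[-25.0, 181.0], [-27.0, 176.0], [-29.0, 168.0], [-31.0, 164.0], [-36.0, 146.0]]
270 [[-28.0, 190.0], [-30.0, 185.0], [-32.0, 177.0], [-33.0, 173.0], [-39.0, 155.0]]
clock: 8.68
t 8.6833 box x,y,z -34.3 -2.3 116.6 F -0.19 0.33 -0.35 pitch 57.1 q [-0.28  0.18  2.16 -0.53  0.29  0.73] w 0.0
[ 3 -3]
```

Both rolls stopped at the same place with the force pointing along the lip–hinge line. So the lip catches on a shoulder about 37 mm behind the fingertip. The box has shifted about 5 mm in total. New plan:
1. Turn back to the narrow orientation.
2. Raise the guard past the finger's slant so its kink rides on the finger and the lip clears the shoulder.
3. Press the toggle from there.

```bash
sed -i 's/np.column_stack(\[Y,-np.cross(Y,u),u\])/np.column_stack([np.cross(Y,u),Y,u])/; s/-.031\*XH/-.030*XH/' h.py
python3 -m jog '[{"dx":0,"dy":0,"dz":-0.04,"ax":0,"ay":0,"az":-0.05,"grip":-1},{"dx":0,"dy":0,"dz":-0.04,"ax":0,"ay":0,"az":-0.39,"grip":-1},{"dx":0,"dy":0,"dz":-0.04,"ax":0,"ay":0,"az":-0.39,"grip":-1},{"dx":0,"dy":0,"dz":-0.04,"ax":0,"ay":0,"az":-0.39,"grip":-1},{"dx":0,"dy":0,"dz":-0.04,"ax":0,"ay":0,"az":-0.39,"grip":-1}]' |head -1
python3 -m jog '[{"dx":0,"dy":0,"dz":0,"ax":0,"ay":0,"az":-0.39,"grip":-1},{"dx":0,"dy":0,"dz":0,"ax":0,"ay":0,"az":-0.39,"grip":-1},{"dx":0,"dy":0,"dz":0,"ax":0,"ay":0,"az":-0.39,"grip":-1},{"dx":0,"dy":0,"dz":0,"ax":0,"ay":0,"az":-0.39,"grip":-1},{"dx":0,"dy":0,"dz":0,"ax":0,"ay":0,"az":-0.39,"grip":-1}]' |head -1
python3 -c "
from h import *
where();plan(bx(-40,122,-2),57);plan(bx(-38,124,-2),49)"
```

```text
clock: 9.15
clock: 9.57
t 9.5667 box x,y,z -40.2 -3.9 123.5 F 0.41 -0.15 0.07 pitch 57.2 q [-0.28  0.16  2.15 -0.5   0.31 -0.5 ] w 0.0
d [0.004 0.006 0.006] a [-0.002 -0.002 -0.237] rows>= 3.0
d [-0.007  0.009  0.004] a [-0.018 -0.09  -0.236] rows>= 3.2
```

```bash
cat >> h.py <<'E'
def model(x,z,a,h=11):
    a=np.radians(a);u=np.array([np.cos(a),-np.sin(a)]);n=np.array([np.sin(a),np.cos(a)]);P=np.array([x,z])
    for th in np.arange(0,1.21,.01):
        g=lambda f,k:np.array([22-(f*np.cos(th)-k*np.sin(th)),105+k*np.cos(th)+f*np.sin(th)])
        pts=[(g(69.3,-2),2.7)]+[(g(f,-2),1.5) for f in(65,60,56,52)]+[(g(52-14*t,-2+20*t),1.5) for t in(.25,.5,.75,1)]+[(g(f,18),1.5) for f in(30,22,14,6)]
        ok=True
        for p,r in pts:
            s=-(p-P)@u;k=(p-P)@n
            if s>0 and k<h+r and k>-h: ok=False
        if ok: break
    l=g(69.3,-2)-P; k=g(52,-2)-P
    print((x,z),"th",th.round(2),"lip s %.0f clear %.1f | kink s %.0f clear %.1f"%(-l@u,l@n-h-2.7,-k@u,k@n-h-1.5))
E
python3 -m jog '[{"dx":-0.007,"dy":0.009,"dz":0.004,"ax":-0.018,"ay":-0.09,"az":-0.236,"grip":-1},{"dx":-0.007,"dy":0.009,"dz":0.004,"ax":-0.018,"ay":-0.09,"az":-0.236,"grip":-1},{"dx":-0.007,"dy":0.009,"dz":0.004,"ax":-0.018,"ay":-0.09,"az":-0.236,"grip":-1},{"dx":-0.007,"dy":0.009,"dz":0.004,"ax":-0.018,"ay":-0.09,"az":-0.236,"grip":-1},{"dx":-0.007,"dy":0.009,"dz":0.004,"ax":-0.018,"ay":-0.09,"az":-0.236,"grip":-1}]' |head -1
python3 -c "
from h import *
where()
for p in ((-38,124),(-28,130),(-20,132),(-14,134),(-8,134),(-2,130),(2,126),(4,122),(-2,119),(-10,117),(-3,115),(3,109)): model(*p,49)"
```

```text
clock: 9.98
t 9.9833 box x,y,z -38.1 -2.0 132.4 F -0.28 0.68 -0.54 pitch 50.0 q [-0.25  0.15  2.24 -1.18  0.2  -0.17] w -0.0
(-38, 124) th 0.0 lip s -10 clear -34.5 | kink s -21 clear -20.2
(-28, 130) th 0.0 lip s -8 clear -46.0 | kink s -19 clear -31.7
(-20, 132) th 0.0 lip s -4 clear -53.3 | kink s -15 clear -39.1
(-14, 134) th 0.0 lip s -2 clear -59.2 | kink s -13 clear -44.9
(-8, 134) th 0.0 lip s 2 clear -63.7 | kink s -9 clear -49.4
(-2, 130) th 0.0 lip s 9 clear -65.6 | kink s -2 clear -51.3
(2, 126) th 1.12 lip s 38 clear 3.8 | kink s 22 clear 0.5
(4, 122) th 1.09 lip s 43 clear 2.9 | kink s 26 clear 0.1
(-2, 119) th 0.97 lip s 43 clear 1.2 | kink s 26 clear 0.4
(-10, 117) th 0.85 lip s 39 clear 0.2 | kink s 22 clear 1.5
(-3, 115) th 0.91 lip s 45 clear 0.4 | kink s 28 clear 0.7
(3, 109) th 0.92 lip s 54 clear 0.5 | kink s 37 clear 0.6
```

```bash
sed -i 's/H=-.55/H=-.42/; s/for th in np.arange(0,1.21,.01):/for th in np.arange(1.2,-.01,-.01):/; s/        if ok: break/        if not ok: break/' h.py
python3 -c "
from h import *
plan(bx(-38,126,-2),51)
for p in ((-38,126),(-28,130),(-20,132),(-14,134),(-10,136),(-4,134),(-2,130),(2,126),(4,122),(-2,119),(-10,117),(-3,115),(3,109)): model(*p,51)"
```

```text
d [ 0.016 -0.     0.02 ] a [-0.051  0.012 -0.068] rows>= 1.1
(-38, 126) th 0.63 lip s 12 clear -0.0 | kink s -4 clear 5.6
(-28, 130) th 0.78 lip s 18 clear -0.2 | kink s 1 clear 2.9
(-20, 132) th 0.89 lip s 22 clear -0.1 | kink s 5 clear 1.1
(-14, 134) th 0.98 lip s 24 clear 0.3 | kink s 7 clear -0.1
(-10, 136) th 1.06 lip s 24 clear 1.4 | kink s 7 clear -0.3
(-4, 134) th 1.13 lip s 29 clear 2.8 | kink s 12 clear -0.1
(-2, 130) th 1.11 lip s 34 clear 2.4 | kink s 17 clear -0.2
(2, 126) th 1.12 lip s 39 clear 2.5 | kink s 22 clear -0.3
(4, 122) th 1.1 lip s 44 clear 2.1 | kink s 27 clear -0.3
(-2, 119) th 0.97 lip s 43 clear -0.3 | kink s 26 clear -0.5
(-10, 117) th 0.86 lip s 40 clear -0.5 | kink s 22 clear 1.3
(-3, 115) th 0.92 lip s 46 clear -0.5 | kink s 29 clear 0.2
(3, 109) th 0.93 lip s 54 clear -0.7 | kink s 37 clear -0.2
```

```bash
python3 -m jog '[{"dx":0.016,"dy":0,"dz":0.02,"ax":-0.051,"ay":0.012,"az":-0.068,"grip":-1},{"dx":0.016,"dy":0,"dz":0.02,"ax":-0.051,"ay":0.012,"az":-0.068,"grip":-1},{"dx":0.016,"dy":0,"dz":0.02,"ax":-0.051,"ay":0.012,"az":-0.068,"grip":-1}]' |head -1
python3 -c "
from h import *
where();plan(bx(-20,132,-2),51)"
```

```text
clock: 10.23
t 10.2333 box x,y,z -39.9 -1.0 128.1 F -0.64 -0.59 0.06 pitch 51.6 q [-0.31  0.14  2.24 -0.74  0.13 -0.73] w -0.0
d [-0.069 -0.026  0.035] a [-0.015 -0.007 -0.015] rows>= 0.5
```

```bash
python3 -m jog '[{"dx":-0.069,"dy":-0.026,"dz":0.035,"ax":0,"ay":0,"az":0,"grip":-1},{"dx":-0.069,"dy":-0.026,"dz":0.035,"ax":0,"ay":0,"az":0,"grip":-1},{"dx":-0.069,"dy":-0.026,"dz":0.035,"ax":0,"ay":0,"az":0,"grip":-1}]' |head -1
python3 -c "
from h import *
where();plan(bx(-10,136,-2),51);plan(bx(-2,134,-2),51)"
```

```text
clock: 10.48
t 10.4833 box x,y,z -18.7 -2.1 132.7 F 0.57 0.56 0.28 pitch 51.5 q [-0.34  0.16  2.2  -0.57  0.14 -0.91] w 0.0
d [-0.035 -0.009  0.01 ] a [-0.016 -0.006 -0.018] rows>= 0.3
d [-0.054 -0.018  0.036] a [-0.016 -0.006 -0.018] rows>= 0.4
```

```bash
python3 -m jog '[{"dx":-0.035,"dy":-0.009,"dz":0.01,"ax":0,"ay":0,"az":0,"grip":-1},{"dx":-0.035,"dy":-0.009,"dz":0.01,"ax":0,"ay":0,"az":0,"grip":-1},{"dx":-0.035,"dy":-0.009,"dz":0.01,"ax":0,"ay":0,"az":0,"grip":-1}]' |head -1
python3 -c "
from h import *
where();plan(bx(-2,134,-2),51)"
```

```text
clock: 10.73
t 10.7333 box x,y,z -12.0 -1.9 135.3 F -0.71 -0.42 -1.32 pitch 51.6 q [-0.35  0.16  2.18 -0.49  0.15 -1.  ] w 0.0
d [-0.027 -0.011  0.028] a [-0.015 -0.007 -0.018] rows>= 0.3
```

```bash
python3 -m jog '[{"dx":-0.018,"dy":-0.007,"dz":0.018,"ax":0,"ay":0,"az":0,"grip":-1},{"dx":-0.018,"dy":-0.007,"dz":0.018,"ax":0,"ay":0,"az":0,"grip":-1},{"dx":-0.018,"dy":-0.007,"dz":0.018,"ax":0,"ay":0,"az":0,"grip":-1}]' |head -1
python3 -c "
from h import *
where();s=manip.get_state();B=np.column_stack([XH,YH,ZH]);print(s['moment']@B);plan(bx(-2,130,-2),51);plan(bx(0,128,-2),51)
m=cam('side');im=m['img'];cv2.imwrite('pics/n1.png',im[:,:,::-1])
g=cv2.cvtColor(im,cv2.COLOR_RGB2GRAY)
def gp(f,h,y,th): return bx(22-(f*np.cos(th)-h*np.sin(th)),105+h*np.cos(th)+f*np.sin(th),y)
for th in(.7,.8,.9,1.,1.1,1.2): 
  # sample along roof/slant outer surface right & just beyond lip edge
  print(th,[int(g[int(v),int(u)]) for u,v in proj(m,[gp(f,k,-25,th) for f,k in((10,19),(30,19),(45,10),(60,0),(70,0),(76,0),(82,0))])])"
```

```text
clock: 10.98
t 10.9833 box x,y,z -6.0 -1.9 134.3 F -0.93 1.43 -0.3 pitch 51.7 q [-0.35  0.17  2.18 -0.46  0.15 -1.04] w 0.0
[-0.05198961  0.3404548  -0.00278543]
d [-0.001 -0.005  0.023] a [-0.015 -0.008 -0.017] rows>= 0.3
d [-0.002 -0.007  0.034] a [-0.015 -0.008 -0.017] rows>= 0.3
0.7 [10, 12, 15, 26, 11, 15, 13]
0.8 [8, 19, 10, 21, 15, 14, 19]
0.9 [3, 20, 7, 20, 17, 10, 9]
1.0 [5, 13, 15, 22, 3, 19, 9]
1.1 [12, 16, 22, 25, 28, 25, 29]
1.2 [12, 156, 14, 15, 18, 20, 15]
```

```bash
python3 -m jog '[{"dx":0,"dy":-0.003,"dz":0.02,"ax":0,"ay":0,"az":0,"grip":-1},{"dx":0,"dy":-0.003,"dz":0.02,"ax":0,"ay":0,"az":0,"grip":-1},{"dx":0,"dy":-0.003,"dz":0.02,"ax":0,"ay":0,"az":0,"grip":-1}]' |head -1
python3 -c "
from h import *
where();plan(bx(2,126,-2),51)"
```

```text
clock: 11.28
t 11.2833 box x,y,z -2.4 -1.7 130.3 F 0.39 -0.54 -0.29 pitch 51.7 q [-0.36  0.18  2.17 -0.48  0.14 -1.02] w 0.0
d [-0.002 -0.006  0.024] a [-0.015 -0.007 -0.017] rows>= 0.3
```

```bash
python3 -m jog '[{"dx":0,"dy":-0.003,"dz":0.014,"ax":0,"ay":0,"az":0,"grip":-1},{"dx":0,"dy":-0.003,"dz":0.014,"ax":0,"ay":0,"az":0,"grip":-1},{"dx":0,"dy":-0.003,"dz":0.014,"ax":0,"ay":0,"az":0,"grip":-1}]' |head -1
python3 -c "
from h import *
where();plan(bx(2,126,-2),51)"
```

```text
clock: 11.53
t 11.5333 box x,y,z 0.1 -1.9 127.8 F -0.58 -1.06 -0.92 pitch 51.6 q [-0.36  0.19  2.17 -0.5   0.13 -1.  ] w -0.0
d [-0.001 -0.002  0.01 ] a [-0.015 -0.007 -0.018] rows>= 0.3
```

```bash
python3 -m jog '[{"dx":0,"dy":-0.002,"dz":0.012,"ax":0,"ay":0,"az":0,"grip":-1},{"dx":0,"dy":-0.002,"dz":0.012,"ax":0,"ay":0,"az":0,"grip":-1},{"dx":0,"dy":-0.002,"dz":0.012,"ax":0,"ay":0,"az":0,"grip":-1}]' |head -1
python3 -c "
from h import *
where()"
```

```text
clock: 11.78
t 11.7833 box x,y,z 2.1 -1.9 125.4 F -0.72 -0.32 -0.25 pitch 51.7 q [-0.36  0.19  2.17 -0.51  0.12 -0.99] w 0.0
```

```bash
python3 -m jog '[{"dx":0,"dy":-0.002,"dz":0.012,"ax":0,"ay":0,"az":0,"grip":-1},{"dx":0,"dy":-0.002,"dz":0.012,"ax":0,"ay":0,"az":0,"grip":-1},{"dx":0,"dy":-0.002,"dz":0.012,"ax":0,"ay":0,"az":0,"grip":-1}]' |head -1
python3 -c "
from h import *
where();plan(bx(4,120,-2),53)"
```

```text
clock: 12.03
t 12.0333 box x,y,z 3.9 -1.9 123.0 F 0.54 -0.42 -0.65 pitch 51.7 q [-0.36  0.2   2.18 -0.53  0.12 -0.97] w 0.0
d [ 0.007 -0.001  0.01 ] a [-0.015  0.015 -0.018] rows>= 0.3
```

The lip passed the shoulder without force. Next I'll look for the pose where the end face first meets the ball with the lip furthest past the shoulder.

```bash
python3 - <<'E'
from h import *
for a in(51,57,63,70):
    A=np.radians(a);u=np.array([np.cos(A),-np.sin(A)]);n=np.array([np.sin(A),np.cos(A)])
    for t in(-10,-5,0):
        P=np.array([-11.5,107])-6.5*u-t*n
        print(a,t,end=" ");model(P[0].round(1),P[1].round(1),a,13)
    P=np.array([7.8,107])-5.5*u-4*n
    print("final",end=" ");model(P[0].round(1),P[1].round(1),a,13)
E
```

```text
51 -10 (np.float64(-7.8), np.float64(118.3)) th 0.93 lip s 40 clear -0.1 | kink s 23 clear 0.4
51 -5 (np.float64(-11.7), np.float64(115.2)) th 0.86 lip s 40 clear -0.0 | kink s 23 clear 1.7
51 0 (np.float64(-15.6), np.float64(112.1)) th 0.78 lip s 39 clear -0.6 | kink s 22 clear 2.6
final (np.float64(1.2), np.float64(108.8)) th 0.94 lip s 53 clear -0.5 | kink s 36 clear -0.1
57 -10 (np.float64(-6.7), np.float64(117.9)) th 1.0 lip s 43 clear -0.3 | kink s 26 clear 0.8
57 -5 (np.float64(-10.8), np.float64(115.2)) th 0.93 lip s 43 clear -0.2 | kink s 25 clear 2.1
57 0 (np.float64(-15.0), np.float64(112.5)) th 0.86 lip s 42 clear -0.1 | kink s 25 clear 3.5
final (np.float64(1.4), np.float64(109.4)) th 1.03 lip s 54 clear -0.4 | kink s 37 clear 0.2
63 -10 (np.float64(-5.5), np.float64(117.3)) th 1.08 lip s 46 clear -0.1 | kink s 29 clear 1.4
63 -5 (np.float64(-10.0), np.float64(115.1)) th 1.0 lip s 45 clear -0.7 | kink s 28 clear 2.3
63 0 (np.float64(-14.5), np.float64(112.8)) th 0.93 lip s 44 clear -0.4 | kink s 27 clear 3.7
final (np.float64(1.7), np.float64(110.1)) th 1.12 lip s 56 clear -0.5 | kink s 38 clear 0.3
70 -10 (np.float64(-4.3), np.float64(116.5)) th 1.17 lip s 49 clear -0.5 | kink s 32 clear 1.6
70 -5 (np.float64(-9.0), np.float64(114.8)) th 1.1 lip s 49 clear -0.3 | kink s 32 clear 3.0
70 0 (np.float64(-13.7), np.float64(113.1)) th 1.03 lip s 48 clear -0.1 | kink s 31 clear 4.4
final (np.float64(2.2), np.float64(110.8)) th 1.2 lip s 57 clear -2.6 | kink s 40 clear -1.0
```

```bash
python3 -c "
from h import *
where()
for p in ((-4,120.5,56),(-9,119,60),(-13,117.5,62)): model(*p,13); plan(bx(p[0],p[1],-2),p[2])
for p in ((-20,114,62),(-25,109,62),(-15,110,62),(-8,109,62),(-2,108,62),(1,107,62)): model(*p,13)"
```

```text
t 12.0333 box x,y,z 3.9 -1.9 123.0 F 0.54 -0.42 -0.65 pitch 51.7 q [-0.36  0.2   2.18 -0.53  0.12 -0.97] w 0.0
(-4, 120.5) th 1.04 lip s 42 clear -0.5 | kink s 25 clear -0.4
d [ 0.03   0.008 -0.011] a [-0.014  0.048 -0.018] rows>= 0.7
(-9, 119) th 1.01 lip s 42 clear -0.4 | kink s 24 clear 1.4
d [ 0.049  0.014 -0.018] a [-0.014  0.093 -0.019] rows>= 1.2
(-13, 117.5) th 0.97 lip s 41 clear -0.4 | kink s 24 clear 2.7
d [ 0.065  0.018 -0.023] a [-0.013  0.115 -0.019] rows>= 1.5
(-20, 114) th 0.86 lip s 39 clear -0.1 | kink s 23 clear 5.0
(-25, 109) th 0.75 lip s 39 clear -0.6 | kink s 23 clear 6.3
(-15, 110) th 0.89 lip s 46 clear -0.6 | kink s 29 clear 3.9
(-8, 109) th 0.98 lip s 51 clear -0.1 | kink s 34 clear 2.8
(-2, 108) th 1.05 lip s 55 clear -0.1 | kink s 38 clear 1.6
(1, 107) th 1.08 lip s 58 clear -0.2 | kink s 40 clear 1.0
```

```bash
python3 -c "
from h import *
model(-8,117,60,13);plan(bx(-8,117,-2),60)"
python3 -m jog '[{"dx":0.025,"dy":0.006,"dz":-0.005,"ax":-0.008,"ay":0.045,"az":-0.008,"grip":-1},{"dx":0.048,"dy":0.013,"dz":-0.01,"ax":-0.014,"ay":0.093,"az":-0.019,"grip":-1},{"dx":0.048,"dy":0.013,"dz":-0.01,"ax":-0.014,"ay":0.093,"az":-0.019,"grip":-1},{"dx":0.048,"dy":0.013,"dz":-0.01,"ax":-0.014,"ay":0.093,"az":-0.019,"grip":-1}]' |head -1
python3 -c "
from h import *
where();plan(bx(-12,114.5,-2),62)"
```

```text
(-8, 117) th 1.01 lip s 44 clear -0.3 | kink s 26 clear 1.5
d [ 0.051  0.013 -0.01 ] a [-0.014  0.093 -0.019] rows>= 1.2
clock: 12.37
t 12.3667 box x,y,z -5.4 -0.8 119.5 F 1.25 0.65 0.95 pitch 59.8 q [-0.38  0.2   2.08 -0.05  0.34 -1.48] w 0.0
d [0.033 0.003 0.004] a [ 0.001  0.024 -0.001] rows>= 0.3
```

```bash
python3 -m jog '[{"dx":0.031,"dy":0.003,"dz":0.004,"ax":0,"ay":0.024,"az":0,"grip":-1},{"dx":0.031,"dy":0.003,"dz":0.004,"ax":0,"ay":0.024,"az":0,"grip":-1},{"dx":0.031,"dy":0.003,"dz":0.004,"ax":0,"ay":0.024,"az":0,"grip":-1}]' |head -1
python3 -c "
from h import *
where();plan(bx(-11.5,113,-1),62);plan(bx(-9,112,-1),62);plan(bx(-6,111.5,-1),62);plan(bx(-1,109.5,-1),62);plan(bx(2,109,-1),62)"
```

```text
clock: 12.62
t 12.6167 box x,y,z -13.5 -3.0 112.9 F 0.57 -0.11 -0.06 pitch 62.1 q [-0.38  0.21  2.07 -0.05  0.38 -1.49] w -0.0
d [-0.009  0.005  0.005] a [-0.    -0.001  0.   ] rows>= 0.1
d [-0.016  0.002  0.012] a [-0.    -0.001  0.   ] rows>= 0.1
d [-0.025 -0.002  0.02 ] a [-0.    -0.001  0.   ] rows>= 0.2
d [-0.038 -0.008  0.036] a [-0.    -0.001  0.   ] rows>= 0.3
d [-0.047 -0.011  0.043] a [-0.    -0.001  0.   ] rows>= 0.4
```

```bash
python3 -m jog '[{"dx":-0.01,"dy":0.004,"dz":0.007,"ax":0,"ay":0,"az":0,"grip":-1},{"dx":-0.01,"dy":0.004,"dz":0.007,"ax":0,"ay":0,"az":0,"grip":-1},{"dx":-0.01,"dy":0.004,"dz":0.007,"ax":0,"ay":0,"az":0,"grip":-1}]' |head -1
python3 -c "
from h import *
where()"
```

```text
clock: 12.87
t 12.8667 box x,y,z -11.5 -1.9 112.8 F -3.44 -5.14 6.12 pitch 62.2 q [-0.38  0.21  2.06 -0.06  0.39 -1.48] w 0.0
```

```bash
python3 -m jog '[{"dx":-0.01,"dy":0,"dz":0.008,"ax":0,"ay":0,"az":0,"grip":-1},{"dx":-0.01,"dy":0,"dz":0.008,"ax":0,"ay":0,"az":0,"grip":-1},{"dx":-0.01,"dy":0,"dz":0.008,"ax":0,"ay":0,"az":0,"grip":-1}]' |head -1
python3 -c "
from h import *
where()"
```

```text
clock: 13.12
t 13.1167 box x,y,z -6.7 -0.4 114.2 F -4.13 -6.02 11.23 pitch 61.9 q [-0.38  0.21  2.06 -0.06  0.38 -1.48] w 0.0
```

The end face is riding over the ball (force up about 11 N), so I'll back off, steepen to about 70° and push with the upper corner.

```bash
python3 -c "
from h import *
where()
for a in (66,70,74):
  for p in ((-12,120),(-18,118),(-24,115),(-28,112),(-29,106),(-29,100),(-20,103),(-10,104),(-6,104)): print(a,end=' ');model(*p,a,13)
plan(bx(-12,119,-2),66)"
```

```text
t 13.1167 box x,y,z -6.7 -0.4 114.2 F -4.13 -6.02 11.23 pitch 61.9 q [-0.38  0.21  2.06 -0.06  0.38 -1.48] w 0.0
66 (-12, 120) th 1.04 lip s 41 clear -0.5 | kink s 24 clear 2.7
66 (-18, 118) th 0.95 lip s 39 clear -0.3 | kink s 22 clear 4.4
66 (-24, 115) th 0.85 lip s 38 clear -0.3 | kink s 21 clear 6.1
66 (-28, 112) th 0.77 lip s 37 clear -0.6 | kink s 21 clear 7.1
66 (-29, 106) th 0.72 lip s 40 clear -0.3 | kink s 25 clear 8.1
66 (-29, 100) th 0.68 lip s 45 clear -0.4 | kink s 29 clear 8.7
66 (-20, 103) th 0.83 lip s 50 clear -0.3 | kink s 33 clear 6.3
66 (-10, 104) th 0.97 lip s 56 clear -0.6 | kink s 39 clear 3.8
66 (-6, 104) th 1.03 lip s 58 clear -0.1 | kink s 41 clear 3.2
70 (-12, 120) th 1.08 lip s 43 clear -0.6 | kink s 25 clear 3.0
70 (-18, 118) th 0.99 lip s 41 clear -0.4 | kink s 24 clear 4.8
70 (-24, 115) th 0.89 lip s 40 clear -0.4 | kink s 23 clear 6.5
70 (-28, 112) th 0.82 lip s 39 clear -0.0 | kink s 23 clear 7.9
70 (-29, 106) th 0.77 lip s 43 clear -0.2 | kink s 28 clear 8.6
70 (-29, 100) th 0.73 lip s 47 clear -0.5 | kink s 32 clear 8.8
70 (-20, 103) th 0.89 lip s 52 clear -0.0 | kink s 36 clear 6.8
70 (-10, 104) th 1.03 lip s 58 clear -0.5 | kink s 41 clear 4.0
70 (-6, 104) th 1.09 lip s 60 clear -0.1 | kink s 43 clear 3.3
74 (-12, 120) th 1.13 lip s 44 clear -0.3 | kink s 27 clear 3.7
74 (-18, 118) th 1.04 lip s 43 clear -0.0 | kink s 26 clear 5.5
74 (-24, 115) th 0.93 lip s 42 clear -0.6 | kink s 26 clear 6.7
74 (-28, 112) th 0.86 lip s 42 clear -0.4 | kink s 26 clear 8.1
74 (-29, 106) th 0.82 lip s 46 clear -0.2 | kink s 30 clear 8.8
74 (-29, 100) th 0.79 lip s 51 clear -0.4 | kink s 35 clear 9.1
74 (-20, 103) th 0.94 lip s 55 clear -0.5 | kink s 38 clear 6.6
74 (-10, 104) th 1.09 lip s 60 clear -0.5 | kink s 43 clear 4.2
74 (-6, 104) th 1.15 lip s 62 clear -0.3 | kink s 44 clear 3.4
d [ 0.011  0.    -0.027] a [-0.001  0.046  0.001] rows>= 0.6
```

```bash
python3 -m jog '[{"dx":0,"dy":0,"dz":-0.02,"ax":0,"ay":0,"az":0,"grip":-1},{"dx":0.015,"dy":0,"dz":-0.028,"ax":0,"ay":0.08,"az":0,"grip":-1},{"dx":0.015,"dy":0,"dz":-0.028,"ax":0,"ay":0.08,"az":0,"grip":-1},{"dx":0.015,"dy":0,"dz":-0.028,"ax":0,"ay":0.08,"az":0,"grip":-1}]' |head -1
python3 -c "
from h import *
where();plan(bx(-20,117,-2),74)"
```

```text
clock: 13.45
t 13.45 box x,y,z -11.8 -1.2 117.8 F 0.56 -0.3 0.4 pitch 69.0 q [-0.38  0.23  1.95 -0.02  0.59 -1.51] w 0.0
d [ 0.031  0.007 -0.009] a [0.    0.055 0.   ] rows>= 0.7
```

```bash
python3 -m jog '[{"dx":0.015,"dy":0.004,"dz":-0.005,"ax":0,"ay":0.055,"az":0,"grip":-1},{"dx":0.031,"dy":0.007,"dz":-0.009,"ax":0,"ay":0.055,"az":0,"grip":-1},{"dx":0.031,"dy":0.007,"dz":-0.009,"ax":0,"ay":0.055,"az":0,"grip":-1}]' |head -1
python3 -c "
from h import *
where();plan(bx(-30,112,-2),74);plan(bx(-30,104,-2),74)"
```

```text
clock: 13.7
t 13.7 box x,y,z -22.3 -2.6 115.6 F -0.69 -2.01 -0.19 pitch 74.1 q [-0.38  0.25  1.9  -0.02  0.72 -1.52] w 0.0
d [0.032 0.012 0.006] a [ 0.    -0.002  0.   ] rows>= 0.2
d [0.04  0.012 0.037] a [ 0.    -0.002  0.   ] rows>= 0.3
```

```bash
python3 -m jog '[{"dx":0.03,"dy":0.01,"dz":0.008,"ax":0,"ay":0,"az":0,"grip":-1},{"dx":0.04,"dy":0.012,"dz":0.037,"ax":0,"ay":0,"az":0,"grip":-1},{"dx":0.04,"dy":0.012,"dz":0.037,"ax":0,"ay":0,"az":0,"grip":-1},{"dx":0.04,"dy":0.012,"dz":0.037,"ax":0,"ay":0,"az":0,"grip":-1}]' |head -1
python3 -c "
from h import *
where();plan(bx(-26,103,-2),74)"
```

```text
clock: 14.03
t 14.0333 box x,y,z -31.6 -2.5 103.2 F 0.82 0.8 -0.6 pitch 74.4 q [-0.37  0.25  1.93 -0.02  0.68 -1.51] w 0.0
d [-0.021 -0.005  0.007] a [ 0.    -0.004  0.001] rows>= 0.1
```

```bash
python3 -m jog '[{"dx":-0.02,"dy":-0.004,"dz":0.006,"ax":0,"ay":0,"az":0,"grip":-1},{"dx":-0.02,"dy":-0.004,"dz":0.006,"ax":0,"ay":0,"az":0,"grip":-1},{"dx":-0.02,"dy":-0.004,"dz":0.006,"ax":0,"ay":0,"az":0,"grip":-1}]' |head -1
python3 -c "
from h import *
where()"
```

```text
clock: 14.28
t 14.2833 box x,y,z -24.0 -1.3 104.6 F -0.92 0.16 -0.13 pitch 74.2 q [-0.37  0.26  1.92 -0.02  0.69 -1.51] w -0.0
```

```bash
python3 -m jog '[{"dx":-0.012,"dy":-0.003,"dz":0.003,"ax":0,"ay":0,"az":0,"grip":-1},{"dx":-0.012,"dy":-0.003,"dz":0.003,"ax":0,"ay":0,"az":0,"grip":-1},{"dx":-0.012,"dy":-0.003,"dz":0.003,"ax":0,"ay":0,"az":0,"grip":-1}]' |head -1
python3 -c "
from h import *
where()"
```

```text
clock: 14.53
t 14.5333 box x,y,z -21.5 -1.3 104.4 F -0.61 -0.32 0.41 pitch 74.3 q [-0.38  0.26  1.91 -0.02  0.69 -1.52] w -0.0
```

```bash
python3 -m jog '[{"dx":-0.015,"dy":-0.003,"dz":0.008,"ax":0,"ay":-0.01,"az":0,"grip":-1},{"dx":-0.015,"dy":-0.003,"dz":0.008,"ax":0,"ay":-0.01,"az":0,"grip":-1},{"dx":-0.015,"dy":-0.003,"dz":0.008,"ax":0,"ay":-0.01,"az":0,"grip":-1}]' |head -1
python3 -c "
from h import *
where()"
```

```text
clock: 14.78
t 14.7833 box x,y,z -17.7 -0.8 103.2 F -0.62 -1.93 -0.13 pitch 73.4 q [-0.38  0.26  1.92 -0.02  0.67 -1.52] w 0.0
```

```bash
python3 -m jog '[{"dx":-0.012,"dy":-0.003,"dz":0.004,"ax":0,"ay":-0.01,"az":0,"grip":-1},{"dx":-0.012,"dy":-0.003,"dz":0.004,"ax":0,"ay":-0.01,"az":0,"grip":-1},{"dx":-0.012,"dy":-0.003,"dz":0.004,"ax":0,"ay":-0.01,"az":0,"grip":-1}]' |head -1
python3 -c "
from h import *
where()"
```

```text
clock: 15.03
t 15.0333 box x,y,z -14.5 -0.5 103.1 F -0.67 0.23 -0.23 pitch 72.5 q [-0.38  0.26  1.93 -0.02  0.65 -1.52] w 0.0
```

```bash
python3 -m jog '[{"dx":-0.012,"dy":-0.003,"dz":0.006,"ax":0,"ay":-0.015,"az":0,"grip":-1},{"dx":-0.012,"dy":-0.003,"dz":0.006,"ax":0,"ay":-0.015,"az":0,"grip":-1},{"dx":-0.012,"dy":-0.003,"dz":0.006,"ax":0,"ay":-0.015,"az":0,"grip":-1}]' |head -1
python3 -c "
from h import *
where()"
```

```text
clock: 15.28
t 15.2833 box x,y,z -10.9 -0.1 102.7 F -0.7 -0.61 0.09 pitch 71.2 q [-0.38  0.26  1.94 -0.02  0.61 -1.52] w -0.0
```

```bash
python3 -m jog '[{"dx":-0.008,"dy":-0.002,"dz":0.005,"ax":0,"ay":-0.015,"az":0,"grip":-1},{"dx":-0.008,"dy":-0.002,"dz":0.005,"ax":0,"ay":-0.015,"az":0,"grip":-1},{"dx":-0.008,"dy":-0.002,"dz":0.005,"ax":0,"ay":-0.015,"az":0,"grip":-1}]' |head -1
python3 -c "
from h import *
where()"
```

```text
clock: 15.53
t 15.5333 box x,y,z -8.4 0.3 102.4 F -0.52 -0.33 0.18 pitch 69.8 q [-0.38  0.26  1.96 -0.02  0.57 -1.51] w -0.0
```

```bash
python3 -m jog '[{"dx":-0.008,"dy":-0.002,"dz":0.004,"ax":0,"ay":-0.01,"az":0,"grip":-1},{"dx":-0.008,"dy":-0.002,"dz":0.004,"ax":0,"ay":-0.01,"az":0,"grip":-1},{"dx":-0.008,"dy":-0.002,"dz":0.004,"ax":0,"ay":-0.01,"az":0,"grip":-1}]' |head -1
python3 -c "
from h import *
where();model(-6,102,69,13);model(-2,102,67,13)"
```

```text
clock: 15.78
t 15.7833 box x,y,z -7.7 -0.1 101.3 F -3.96 -1.35 0.58 pitch 69.1 q [-0.38  0.26  1.97 -0.03  0.55 -1.51] w -0.0
(-6, 102) th 1.06 lip s 61 clear -0.4 | kink s 44 clear 3.3
(-2, 102) th 1.08 lip s 62 clear -0.6 | kink s 45 clear 2.1
```

```bash
python3 -m jog '[{"dx":-0.006,"dy":-0.002,"dz":0.002,"ax":0,"ay":-0.01,"az":0,"grip":-1},{"dx":-0.006,"dy":-0.002,"dz":0.002,"ax":0,"ay":-0.01,"az":0,"grip":-1},{"dx":-0.006,"dy":-0.002,"dz":0.002,"ax":0,"ay":-0.01,"az":0,"grip":-1}]' |head -1
python3 -c "
from h import *
where()"
```

```text
clock: 16.03
t 16.0333 box x,y,z -7.2 -0.5 100.5 F -6.21 -1.87 0.66 pitch 68.3 q [-0.38  0.25  1.98 -0.03  0.53 -1.51] w 0.0
```

The force is now almost purely horizontal, about 6 N, with the corner at box x≈3 mm. The toggle is at its on stop. Next I draw the finger straight back out.

```bash
python3 -c "
from h import *
for x,z in((-14,101),(-30,102),(-60,104),(-90,110)): plan(bx(x,z,-1))"
```

```text
d [ 0.024  0.007 -0.012] a [0. 0. 0.] rows>= 0.2
d [ 0.079  0.026 -0.038] a [0. 0. 0.] rows>= 0.5
d [ 0.182  0.063 -0.087] a [0. 0. 0.] rows>= 1.3
d [ 0.279  0.1   -0.152] a [0. 0. 0.] rows>= 2.0
```

```bash
python3 -m jog '[{"dx":0.024,"dy":0.007,"dz":-0.012,"ax":0,"ay":0,"az":0,"grip":-1},{"dx":0.05,"dy":0.016,"dz":-0.025,"ax":0,"ay":0,"az":0,"grip":-1},{"dx":0.079,"dy":0.026,"dz":-0.038,"ax":0,"ay":0,"az":0,"grip":-1},{"dx":0.079,"dy":0.026,"dz":-0.038,"ax":0,"ay":0,"az":0,"grip":-1}]' |head -1
python3 -c "
from h import *
where()
for x,z in((-45,102),(-60,104),(-90,115)): plan(bx(x,z,-1))"
```

```text
clock: 16.37
t 16.3667 box x,y,z -29.1 -0.2 103.6 F -0.49 0.73 -1.03 pitch 68.0 q [-0.36  0.22  2.02 -0.04  0.52 -1.49] w 0.0
d [ 0.059  0.017 -0.017] a [0. 0. 0.] rows>= 0.4
d [ 0.109  0.035 -0.046] a [0. 0. 0.] rows>= 0.7
d [ 0.199  0.072 -0.129] a [0. 0. 0.] rows>= 1.5
```

```bash
python3 -m jog '[{"dx":0.03,"dy":0.009,"dz":-0.01,"ax":0,"ay":0,"az":0,"grip":-1},{"dx":0.059,"dy":0.017,"dz":-0.017,"ax":0,"ay":0,"az":0,"grip":-1},{"dx":0.109,"dy":0.035,"dz":-0.046,"ax":0,"ay":0,"az":0,"grip":-1},{"dx":0.199,"dy":0.072,"dz":-0.129,"ax":0,"ay":0,"az":0,"grip":-1},{"dx":0.199,"dy":0.072,"dz":-0.129,"ax":0,"ay":0,"az":0,"grip":-1}]' |head -1
python3 -c "
from h import *
where();plan(bx(-150,200,0))"
```

```text
clock: 16.78
t 16.7833 box x,y,z -94.4 -2.1 114.2 F 0.17 0.22 -1.07 pitch 68.3 q [-0.31  0.13  2.11 -0.08  0.53 -1.4 ] w -0.0
d [ 0.067  0.077 -0.396] a [0. 0. 0.] rows>= 2.5
```

```bash
python3 -m jog '[{"dx":0.067,"dy":0.077,"dz":-0.396,"ax":0,"ay":0,"az":0,"grip":-1},{"dx":0.067,"dy":0.077,"dz":-0.396,"ax":0,"ay":0,"az":0,"grip":-1},{"dx":0.067,"dy":0.077,"dz":-0.396,"ax":0,"ay":0,"az":0,"grip":-1},{"dx":0.067,"dy":0.077,"dz":-0.396,"ax":0,"ay":0,"az":0,"grip":-1},{"dx":0.067,"dy":0.077,"dz":-0.396,"ax":0,"ay":0,"az":0,"grip":-1}]' |head -1
python3 - <<'E'
from h import *
where()
for cam_,regs in dict(top=dict(box=(375,262,460,335),guard=(322,320,405,385),sens=(415,365,475,430),tape=(295,255,348,305)),side=dict(box=(360,280,450,350),guard=(310,315,400,385))).items():
    a=cv2.imread(f"pics/{cam_}0.png"); b=cv2.resize(cam(cam_)["img"][:,:,::-1],(768,576))
    for n,(x0,y0,x1,y1) in regs.items():
        m=cv2.matchTemplate(b[y0-15:y1+15,x0-15:x1+15],a[y0:y1,x0:x1],cv2.TM_CCOEFF_NORMED);_,v,_,l=cv2.minMaxLoc(m);print(cam_,n,round(v,3),np.array(l)-15)
E
```

```text
clock: 17.2
t 17.2 box x,y,z -144.8 1.5 201.5 F -0.02 -0.92 -1.02 pitch 67.8 q [-0.23 -0.04  2.03 -0.1   0.77 -1.33] w 0.0
top box 0.994 [ 2 -3]
top guard 0.994 [ 3 -2]
top sens 0.989 [0 0]
top tape 0.999 [0 0]
side box 0.994 [ 3 -2]
side guard 0.96 [ 3 -2]
```

The guard sits flush with the box again. The box has shifted about 4 mm in total and the bystanders I can see have not moved. Handing in.

```bash
python3 -c "
from rig import manip
print(manip.sign_off())"
```

```text
the job is handed in; nothing more can be done
None
```

I handed the job in at about 17 s. The guard is shut again, and by contact force the toggle is at its on stop (it can't be seen under the guard). The box slid about 4 mm in jams of up to 28 N; the sensor head and tape roll did not move, and I never located or checked the coax tee.

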